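# Lock the rotator's drum shaft with its linchpin

## Robot

A 6-joint arm with a two-finger parallel gripper is mounted at the origin on the work surface; the furniture and walls round the work are solid. World frame = base frame: x ahead of the robot, y to its left, z up, the work surface at z = 0. Lengths are in m, angles in rad, forces in N, time in s.
With the tool pointing down it reaches from about 0.3 to 0.875 m from the base axis. Payload 6.4 kg.
Tool frame: the origin (TCP) lies midway between the tips of the shut fingers; the grasp point (between the pads) lies 19 mm behind it; y points along the fingers, x is the direction in which the jaws open and shut, and the axes are right-handed (so a half turn about y gives the same grasp; the last joint's range is limited). The gripper opens to 85 mm and grips with 20 to 120 N. Pads are 22 mm wide; open, the fingers measure 114 mm over their backs; the gripper's body (76 mm by 85 mm) begins 54 mm behind the grasp point. The pads swing forward as they close: fully open they stand 13 mm farther back than shut.
Start: joints at [0.954, 0.181, 1.607, -0, 1.354, -0.206], TCP at [0.23, 0.527, 0.231] pointing down, gripper open.
Joint ranges: [-2.99, 2.99], [-0.89, 2.07], [0.3, 2.58], [-1.14, 4.28], [0, 2.63], [-3.12, 3.12]. Speed limits (rad/s): [2.57, 2.57, 3.01, 3.14, 3.14, 3.14].

## Interface

Orientations are given as a unit quaternion [w, x, y, z].
In Python, from bench import ctrl gives the robot as it stands.
- The arm moves only by the tool step_arm, never from a script. Its argument "commands" is a list of rows, each a list of 7 numbers: the turn, a rotation vector about the tool's x, y, z in units of 6 degrees (1.0 is 6 degrees), then the shift along the tool's x, y, z in units of 30 mm (1.0 is 30 mm), then the opening, from 0 (shut) to 1 (fully open). A call has 1 to 10 rows; each row shifts and turns the commanded pose from where the row before left it, along the tool's axes as they then stand; what a row does not reach is not made up. A row lasts 1/10 s, in which the tool goes at most 50 mm and 8.59 degrees, less where a joint would pass 70% of its speed; a pose out of reach is approached as far as the arm can. A call with a number of a shift or a turn outside -1 to 1 is refused whole. A call with a gripper value outside its range is refused whole. The fingers move at their own pace and stop on an object; the grip force is fixed at half the most. Time passes only in rows, so rows that do not move let the fingers close. It gives the time, the measured TCP pose, the force and the opening at its end, in the units of the state.
- ctrl.get_obs(): the state, without advancing time (a new reading comes with each control period).
- ctrl.camera(name): name is "side" or "top"; returns (picture, depth): 420x560x3 uint8, blue, green, red; 420x560 float32, m along the optical axis (not along the pixel's ray), 0 where there is no reading.
- ctrl.get_calibration(name): a dict with "intrinsics" (3x3 intrinsics, pixels), "R" (3x3) and "t" (3): a world point X has camera coordinates R X + t. Camera axes: x right, y down, z forward; pixel columns grow to the right and rows downward; lengths in m; the calibration is good to about 2 mm. A picture is of the moment at which its call begins. get_calibration takes no time and is no camera call.
- ctrl.hand_in(): hands the job in, once; it reports no verdict.
Trained networks look in the newest picture that a camera, given by its name, has taken for a name from the list of things; names that differ only in an ending like _2 or _b are one class to them, and where a whole thing is asked for, a point or a joint stands for the part that bears it (a point fixed in the world has none). Each returns a list of dicts, best first, with "p" (0 to 1); they miss things now and then, are a little off and sometimes report something else, mostly with a low value. They report only what shows in the picture. A call takes as long as a camera call. They do not tell look-alikes from the thing itself.
- ctrl.boxes_of(thing, camera): "point" ([x, y, z] in m, in the coordinates of the camera as it stood for that picture, good to about 4 mm: the middle of the surface that is visible of it).
- ctrl.silhouettes(thing, camera): "pixels" (420x560 bool, what is visible of it).
The state is a dict: "time_s": time; "q": joint angles; "dq": joint speeds; "joint_efforts": joint torques, N m; "eef_pos": TCP position; "eef_rot": TCP orientation; "wrist_force": force on the tool from outside, world axes, zero at the start; "torque": the same for the moment, N m; "opening": opening from 0.0 (shut) to 1.0 (fully open).
Only numpy, scipy, OpenCV 4.12 (cv2) and the standard library are available. Lean on these libraries where they do the work, as an engineer would, in place of code of your own. Each camera call takes 0.05 s, during which the arm holds its last target.

## Task

Take the linchpin by its red handle out of the wooden block and push it down through the cross hole in the square shaft of the grey drive unit, fully home, with its ring on the side of the shaft's free end. Then push the tab of its ring down and in, so that the ring swings over the end of the shaft and is left fully shut under it. How far the shaft has been drawn out differs each time, so feel gently for the hole and never force the pin; leave the beaker, flask and wash bottle where they stand.

Things in the scene. Friction and masses are not known exactly. Their poses are not given: they have to be found in the camera images.
- drive: Fixed grey drive unit: gearbox 105x104x132 mm on a base plate; in front of it (-x) a blue hub, 52 mm across, and a level square steel shaft, 24 wide, 20 thick, free end toward -x. Origin on the worktop, 90 mm below point bore_home; z up. The shaft is rubber-mounted: it gives downward 1 mm per 2.5 N (12 mm at most) and comes back. More than 30 N between pin and unit is forcing.
- bore_home (a point): Middle line of the shaft's flat top, axes as the drive: where the vertical through hole WOULD be with the shaft pushed right in (hub face 24 mm behind, +x). The shaft is clamped drawn out by an unknown amount: the true hole, 12 mm wide with a 0.6 mm chamfer, lies anywhere up to 24 mm from here toward -x; the shaft ends 14 mm past the hole's centre. It does not slide under 60 N.
- pin_block (a point): Centre of the top of the fixed wooden block (40x70x50 mm high) in whose hole the linchpin stands at the start.
- linchpin: Linchpin with its ring, about 75 g, upright at the start. Origin on its axis at the underside of its head (18 mm flange, rests on the block, later on the shaft); z up, ring on the -x side. Below: steel pin 10 mm across, 38 mm long, the last 2 mm tapering to 8.4 mm. Above, from 11 to 56 mm: red handle.
- pin_grip (a point): Centre of the linchpin's red flat-sided handle, 36 mm above the head's underside, 74 mm above the pin's end; axes as the linchpin. The handle is 24 mm along x, 12 mm thick along y (grip it across the thickness), 45 mm high.
- ring_tab (a point): Free end of the flat tab (16 wide, 22 long, 4 mm thick) on the far side of the wire ring (45 mm wide, 38 mm long), which pivots at the head about the pin's y axis, 29.5 mm below pin_grip. The tab slants up and out when the ring is open. Pushed down, then down and in toward the pin, its end runs on an arc 53 mm round the pivot and stops 29 mm out from the pin's axis, 74 mm below pin_grip.
- ring (a joint): Ring angle: 0 = shut (round the shaft, far side under it against the pin), grows as it opens, about 1.4 = level, 1.75 at most. Stiff pivot (0.04 N m, about 1 N at the tab): stays where left. It passes the shaft's end only with the pin fully home.
- beaker: Bystander: brown-filled beaker, loose; origin at the centre of its underside. Leave it alone.
- flask: Bystander: pink-filled flask, loose; origin at the centre of its underside. Leave it alone.
- bottle: Bystander: wash bottle, loose; origin at the centre of its underside. Leave it alone.
Not all that is in view belongs to the job. Leave any purple or yellow look-alike of the linchpin alone.

How it is judged:
On the way, in this order (a step that is already met when the one before it is completed fails the run):
1. the pin is fully home in the shaft, its ring still open on the free-end side (z of pin_grip in the frame of bore_home between 0.03 and 0.0395 m and y of pin_grip in the frame of bore_home between -0.007 and 0.007 m and x of pin_grip in the frame of bore_home between -0.032 and 0.003 m and angle between pin_grip's own z axis and vertical below 0.15 rad and value of joint ring above 0.8 rad and x of ring_tab in the frame of bore_home below -0.03 m), for 0.2 s.
2. the ring is shut under the shaft (value of joint ring below 0.15 rad), for 0.2 s.
At the end, for the whole second after the job is handed in: The pin stands upright (within 0.15 rad) in the shaft's hole with its head within 3.5 mm of the shaft's top, and the ring is within 0.15 rad of shut, round the shaft's free end (z of pin_grip in the frame of bore_home between 0.03 and 0.0395 m and y of pin_grip in the frame of bore_home between -0.007 and 0.007 m and x of pin_grip in the frame of bore_home between -0.032 and 0.003 m and angle between pin_grip's own z axis and vertical below 0.15 rad and x of ring_tab in the frame of bore_home below -0.02 m and value of joint ring below 0.15 rad); the robot touches nothing.
It fails at once if the pin or ring is forced: more than 30 N between linchpin and drive unit (contact force between linchpin and drive above 30 N).
It fails at once if the robot pushes the drive unit with more than 30 N (contact force between the arm and drive above 30 N).
It fails at once if a bystander is shifted by more than 30 mm (distance of any of beaker, flask, bottle from where it was at the start of the episode above 0.03 m).
It also fails if it takes over 72 s, if anything falls off the work surface, if the arm or the gripper's body presses on something with over 40 N, if the wrist force passes 120 N, or if a joint passes its speed limit or range.

## Working session

There is one attempt and no reset: what is moved stays moved. The work goes in short steps, Python scripts to look and compute and a tool call to move; the robot and the scene stay as the last step left them, time stands still between calls to the robot, and variables do not carry over. Pictures are saved under pics/ and viewed, and the job is handed in when it is done.

Besides the shell and the picture viewer there is one more tool, called after ">>>" as a command line: name --pt "numbers of a row" for each row, then --argument value for the rest. step_arm: Moves the arm, as the interface text tells. Its arguments: {"type":"object","properties":{"commands":{"type":"array"}},"required":["commands"]}

```bash
ls; mkdir -p pics; cat > h.py <<'E'
import numpy as np, cv2
from bench import ctrl
def cal(n):
    c=ctrl.get_calibration(n); return np.array(c["intrinsics"]),np.array(c["R"]),np.array(c["t"])
def pix2w(n,u,v,d):
    K,R,t=cal(n); p=np.linalg.inv(K)@np.array([u,v,1.])*d
    return R.T@(p-t)
def cam2w(n,p):
    K,R,t=cal(n); return R.T@(np.array(p)-t)
def w2pix(n,X):
    K,R,t=cal(n); p=K@(R@np.array(X)+t); return p[:2]/p[2]
def cloud(n,depth):
    K,R,t=cal(n); v,u=np.indices(depth.shape)
    p=np.stack([(u-K[0,2])/K[0,0]*depth,(v-K[1,2])/K[1,1]*depth,depth],-1)
    return (p-t)@R
E
python3 - <<'E'
from h import *
for n in ("side","top"):
    im,d=ctrl.camera(n); cv2.imwrite(f"pics/{n}0.png",im); np.save(f"{n}0.npy",d)
    K,R,t=cal(n); print(n,K.round(1).tolist(),R.round(3).tolist(),(-R.T@t).round(3))
    for th in ("linchpin","drive","pin_block","bore_home","pin_grip","ring_tab","beaker","flask","bottle"):
        try:
            for r in ctrl.boxes_of(th,n): print(th,round(r["p"],2),cam2w(n,r["point"]).round(3),w2pix(n,cam2w(n,r["point"])).round())
        except Exception as e: print(th,e)
print(ctrl.get_obs())
E
```

```text
pics
side [[528.7, 0.0, 279.4], [0.0, 528.7, 207.9], [0.0, 0.0, 1.0]] [[-0.911, -0.412, -0.005], [-0.17, 0.386, -0.907], [0.375, -0.826, -0.422]] [0.06  1.154 0.673]
linchpin 0.89 [0.499 0.214 0.071] [275. 256.]
linchpin 0.76 [0.514 0.343 0.016] [243. 305.]
linchpin 0.59 [0.477 0.099 0.016] [303. 255.]
drive 0.75 [ 0.606 -0.029  0.068] [277. 208.]
pin_block 0.61 [0.499 0.233 0.033] [271. 274.]
bore_home 0.64 [ 0.606 -0.026  0.069] [276. 208.]
pin_grip 0.72 [0.476 0.094 0.015] [304. 255.]
pin_grip 0.6 [0.503 0.22  0.074] [272. 255.]
pin_grip 0.59 [0.515 0.344 0.017] [243. 305.]
ring_tab 0.67 [0.5   0.375 0.013] [242. 317.]
ring_tab 0.4 [0.478 0.228 0.055] [281. 267.]
beaker 0.64 [0.667 0.362 0.062] [175. 275.]
bottle 0.86 [0.784 0.126 0.08 ] [189. 215.]
top [[471.5, 0.0, 279.9], [0.0, 471.5, 214.4], [0.0, 0.0, 1.0]] [[0.078, -0.997, -0.003], [-0.974, -0.075, -0.212], [0.211, 0.02, -0.977]] [ 0.276 -0.052  1.487]
linchpin 0.66 [0.513 0.34  0.018] [164. 231.]
linchpin 0.6 [0.474 0.1   0.019] [238. 249.]
linchpin 0.47 [0.5   0.212 0.066] [201. 235.]
drive 0.58 [ 0.595 -0.071  0.099] [296
[... 557 characters left out ...]
bottle 0.45 [ 0.423 -0.398  0.035] [398. 277.]
{'time_s': 1.0, 'q': array([ 9.53676516e-01,  1.80754870e-01,  1.60700491e+00,  2.49055516e-06,
        1.35384541e+00, -2.06310821e-01]), 'dq': array([-0.00027714, -0.00226379,  0.00072218, -0.00017024, -0.00017609,
        0.00085098]), 'joint_efforts': array([-6.60459045e-04, -4.44852161e+01, -3.51691282e+01, -1.83100888e-04,
        7.91207622e-04, -5.56679225e-06]), 'eef_pos': array([0.22961652, 0.52716467, 0.23131148]), 'eef_rot': array([-0.59147015,  0.59147179,  0.3875031 , -0.38751198]), 'wrist_force': array([-0.52618441,  0.10453852,  0.41433194]), 'torque': array([ 0.05062503, -0.07305028, -0.01341733]), 'opening': 0.9991223590387008}
```

View pictures.

View pics/side0.png

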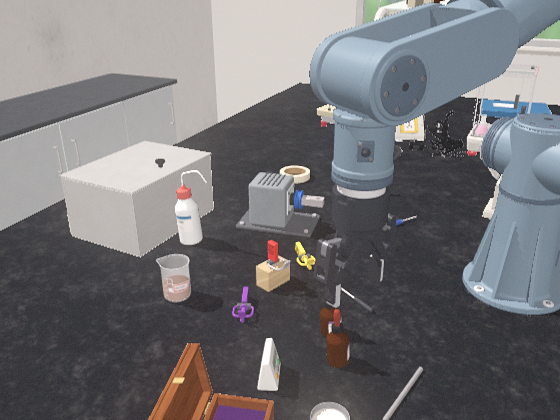

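View pics/top0.png

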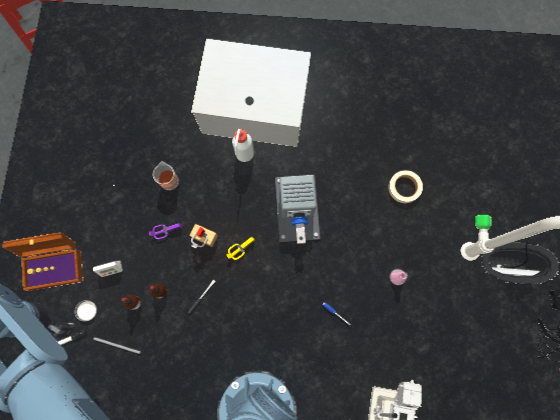

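```bash
python3 - <<'E'
import cv2
a=cv2.imread("pics/side0.png")[180:340,210:350]; b=cv2.imread("pics/top0.png")[160:280,140:340]
cv2.imwrite("pics/side0c.png",cv2.resize(a,None,fx=3.7,fy=3.7,interpolation=cv2.INTER_CUBIC))
cv2.imwrite("pics/top0c.png",cv2.resize(b,None,fx=4,fy=4,interpolation=cv2.INTER_CUBIC))
E
```

```text
(no output)
```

View pics/side0c.png

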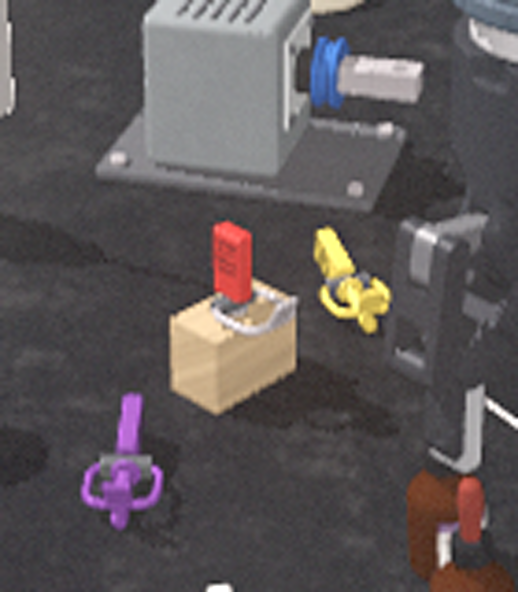

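View pics/top0c.png

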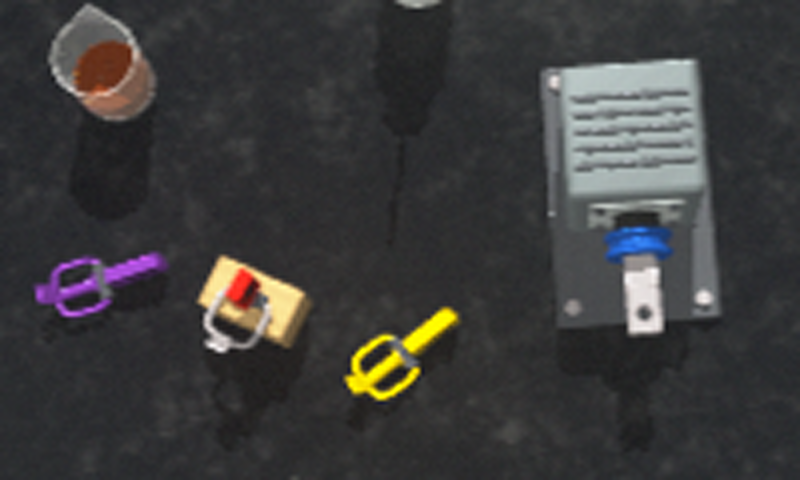

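```bash
python3 - <<'E'
from h import *
for n in ("side","top"):
    im=cv2.imread(f"pics/{n}0.png"); d=np.load(f"{n}0.npy"); X=cloud(n,d)
    hsv=cv2.cvtColor(im,cv2.COLOR_BGR2HSV)
    H,S,V=[hsv[...,i].astype(int) for i in range(3)]
    near=(np.hypot(X[...,0]-0.5,X[...,1]-0.215)<0.09)&(d>0)
    red=((H<8)|(H>172))&(S>150)&(V>80)&near
    P=X[red]; print(n,"red",red.sum(),P.mean(0).round(4),P.min(0).round(3),P.max(0).round(3))
    top=P[P[:,2]>np.percentile(P[:,2],99)-0.006]; print(" top face",len(top),top.mean(0).round(4))
    wood=(H>10)&(H<25)&(S>70)&(V>100)&near
    P=X[wood]; print("wood",len(P),P.mean(0).round(4),np.percentile(P,[2,50,98],axis=0).round(3).tolist())
    T=P[abs(P[:,2]-0.05)<0.006]
    r=cv2.minAreaRect((T[:,:2]*1000).astype(np.float32)); print(" top rect",len(T),r)
    steel=near&~red&~wood&(X[...,2]>0.052)&(S<70)
    P=X[steel]; print("steel",len(P)); print(P[np.argsort(P[:,0])][:12].round(3).tolist())
    # drive
    g=(X[...,0]>0.4)&(X[...,0]<0.8)&(abs(X[...,1]+0.07)<0.12)&(d>0)
    for lo,hi in ((0.12,0.145),(0.08,0.10),(0.0855,0.0945),(0.004,0.02)):
        T=X[g&(X[...,2]>lo)&(X[...,2]<hi)]
        if len(T)>5: print(lo,hi,len(T),cv2.minAreaRect((T[:,:2]*1000).astype(np.float32)),np.median(T[:,2]))
E
```

```text
side red 186 [0.5039 0.2158 0.0849] [0.493 0.204 0.056] [0.518 0.223 0.106]
 top face 35 [0.5053 0.2136 0.1036]
wood 686 [0.5016 0.2284 0.0248] [[0.477, 0.186, -0.001], [0.497, 0.236, 0.024], [0.536, 0.251, 0.05]]
 top rect 134 ((505.74603271484375, 211.08050537109375), (73.51840209960938, 43.873565673828125), 69.31539916992188)
steel 124
[[0.458, 0.223, 0.075], [0.458, 0.228, 0.075], [0.46, 0.23, 0.076], [0.46, 0.234, 0.075], [0.461, 0.222, 0.069], [0.461, 0.222, 0.074], [0.461, 0.227, 0.071], [0.461, 0.227, 0.068], [0.462, 0.225, 0.075], [0.463, 0.23, 0.07], [0.463, 0.23, 0.075], [0.463, 0.24, 0.078]]
0.12 0.145 645 ((639.830810546875, -67.27531433105469), (105.5569076538086, 106.23001861572266), 9.906850814819336) 0.13016748112412008
0.08 0.1 538 ((594.6839599609375, -65.02426147460938), (202.42991638183594, 75.97026824951172), 29.394346237182617) 0.08894102123751775
0.0855 0.0945 276 ((594.3665771484375, -63.89947509765625), (202.052734375, 73.26956176757812), 31.349328994750977) 0.08913653934320297
0.004 0.02 1048 ((647.6987915039062, -68.46917724609375), (268.635986328125, 136.
[... 516 characters left out ...]
23, 0.079], [0.463, 0.227, 0.079], [0.463, 0.234, 0.075], [0.464, 0.222, 0.075], [0.464, 0.225, 0.073], [0.466, 0.221, 0.064], [0.467, 0.238, 0.072]]
0.12 0.145 1185 ((640.1412353515625, -70.88966369628906), (109.11155700683594, 103.85447692871094), 8.710723876953125) 0.13200160255272014
0.08 0.1 284 ((596.6889038085938, -74.33038330078125), (194.7791748046875, 90.68045043945312), 30.65667724609375) 0.09101938787004095
0.0855 0.0945 178 ((596.7929077148438, -74.24453735351562), (194.69078063964844, 90.3858413696289), 31.05254364013672) 0.09025588461551735
0.004 0.02 1678 ((600.0404663085938, -70.2446517944336), (239.07601928710938, 399.50494384765625), 89.81047058105469) 0.007241994311893006
```

```bash
python3 - <<'E'
from h import *
from scipy.spatial.transform import Rotation as R_
o=ctrl.get_obs(); w,x,y,z=o["eef_rot"]; print(R_.from_quat([x,y,z,w]).as_matrix().round(3))
a=cv2.imread("pics/top0.png")[205:255,270:330]; cv2.imwrite("pics/top0d.png",cv2.resize(a,None,fx=11,fy=11,interpolation=cv2.INTER_CUBIC))
a=cv2.imread("pics/side0.png")[180:225,280:340]; cv2.imwrite("pics/side0d.png",cv2.resize(a,None,fx=12,fy=12,interpolation=cv2.INTER_CUBIC))
# backproject to plane z
def onz(n,u,v,z):
    K,R,t=cal(n); c=-R.T@t; r=R.T@np.linalg.inv(K)@np.array([u,v,1.]); return c+r*(z-c[2])/r[2]
print(onz("top",301.2,238.2,0.09))
E
```

```text
[[ 0.399 -0.    -0.917]
 [ 0.917 -0.     0.399]
 [-0.    -1.     0.   ]]
[ 0.51021423 -0.09288982  0.09      ]
```

View pics/top0d.png

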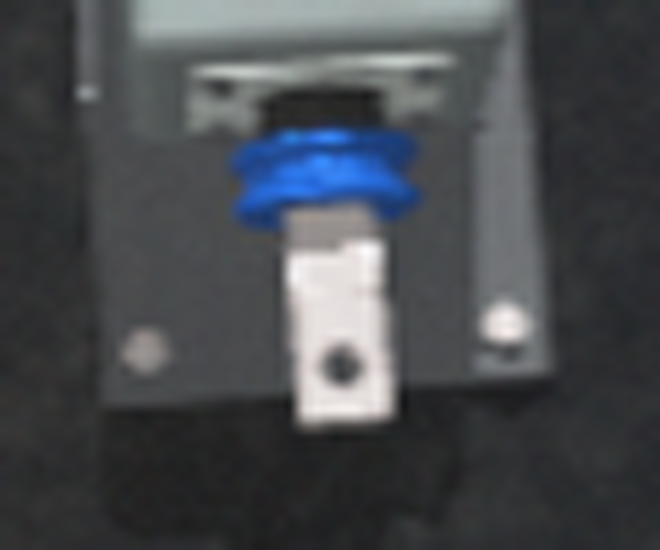

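View pics/side0d.png

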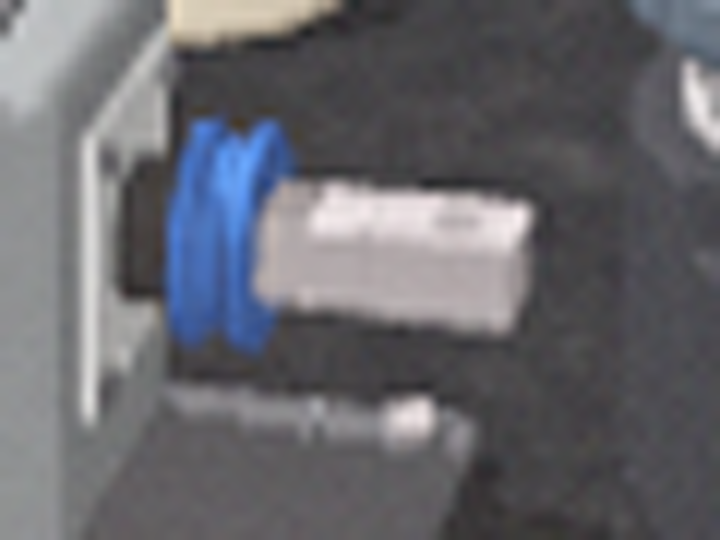

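```bash
cat >> h.py <<'E'
def onz(n,u,v,z):
    K,R,t=cal(n); c=-R.T@t; r=R.T@np.linalg.inv(K)@np.array([u,v,1.]); return c+r*(z-c[2])/r[2]
E
python3 - <<'E'
from h import *
im=cv2.imread("pics/top0.png"); g=im.astype(float).mean(2)
np.set_printoptions(linewidth=200)
print(g[222:247,292:311].astype(int))
s=g[234:242,298:305]; 
m=np.clip(210-s,0,None); m[m<30]=0
v,u=np.indices(m.shape); U=298+(u*m).sum()/m.sum(); V=234+(v*m).sum()/m.sum(); print(U,V,onz("top",U,V,0.09))
im=cv2.imread("pics/side0.png"); g=im.astype(float).mean(2)
print(g[193:210,298:328].astype(int))
for z in (0.09,): print(onz("side",317.9,197.7,z))
# shaft extents from top: mask bright, minAreaRect on subpixel
im=cv2.imread("pics/top0.png"); G=cv2.resize(im,None,fx=8,fy=8,interpolation=cv2.INTER_CUBIC).mean(2)
m=np.zeros_like(G,np.uint8); a=(slice(226*8,250*8),slice(288*8,314*8)); m[a]=(G[a]>150)
n,l,st,c=cv2.connectedComponentsWithStats(m); k=1+np.argmax(st[1:,4]); p=np.argwhere(l==k)[:,::-1]
P=np.array([onz("top",(q[0]+.5)/8-.5,(q[1]+.5)/8-.5,0.09)[:2]*1000 for q in p[::5]],np.float32)
r=cv2.minAreaRect(P);print(r,cv2.boxPoints(r))
E
```

```text
[[ 99 116 121 124 132 131 125 111 102  96  92  90  88  90  90  75  72  74  72]
 [ 99  99  90  76  72  85  91  90 101 107 108  89  70  67  68  67  74  75  75]
 [ 71  68  65  86 128 143 145 144 144 144 146 120  84  66  70  71  76  75  72]
 [ 71  70  68  85 127 144 144 145 144 146 145 132  98  74  73  72  75  75  75]
 [ 78  76  76  75 123 145 144 144 144 150 152 145 107  73  73  73  74  75  77]
 [ 77  75  76  89 133 152 151 151 152 204 226 239 188  76  73  74  74  73  76]
 [ 76  79  75  81 194 227 225 224 224 226 227 240 190  76  73  74  74  75  74]
 [ 74  74  75  82 218 235 225 224 225 225 227 230 173  71  73  73  75  75  75]
 [ 76  77  73  80 216 234 225 224 224 225 225 230 173  74  73  75  76  74  75]
 [ 74  74  75  77 177 227 233 229 224 222 212 206 147  70  74  74  76  78  74]
 [ 74  75  74  77 164 214 225 225 225 224 223 224 174  94  72  74  72  74  75]
 [ 74  74  75  76 142 206 225 227 226 224 224 224 189 115  75  76  74  76  75]
 [ 75  75  75  76 134 203 225 226 225 225 224 223 190 116  75  75  76  73  77]
 [ 73  76  73  77 135 203 224 224 224 222 223 224 189 114  73  75  75  75
[... 2588 characters left out ...]
65  82  88 106 116 137 135 145 143 144 152 167 166 167 181 152  73  71  71  78  74]
 [ 84 112  99  92  87  71  69  75  75  72  73  70  65  64  66  58  79  75  79  98 117 119 117 139 109  67  72  71  67  70]
 [ 70  91  94  95  75  73  72  71  75  73  70  70  64  67  66  65  65  66  67  65  63  63  71  73  67  74  73  70  74  81]
 [ 65  69  75  78  69  69  73  71  76  68  71  69  67  62  66  66  69  68  70  71  67  72  70  75  67  70  66  70  71  79]]
[ 0.50971767 -0.08908867  0.09      ]
((521.6434326171875, -89.51637268066406), (50.53379440307617, 26.59992218017578), 7.38981294631958) [[ 494.87576   -79.57669 ]
 [ 498.29703  -105.95567 ]
 [ 548.41113   -99.456055]
 [ 544.98987   -73.07707 ]]
```

```bash
cat >> h.py <<'E'
from scipy.spatial.transform import Rotation as Ro
def plan(tx,ty,tz,yaw=None):
    """yaw: world angle (deg) wanted of tool x"""
    o=ctrl.get_obs(); w,x,y,z=o["eef_rot"]; M=Ro.from_quat([x,y,z,w]).as_matrix()
    cy=np.degrees(np.arctan2(M[1,0],M[0,0])); print("t",o["time_s"],"pos",o["eef_pos"].round(4),"yaw",cy.round(2),"tilt",M[:,1].round(4),"F",o["wrist_force"].round(2),"T",o["torque"].round(3),"op",round(o["opening"],3))
    d=np.array([tx,ty,tz])-o["eef_pos"]
    if yaw is not None:
        dy=(yaw-cy+90)%180-90; print("turn about tool y, units:",round(-dy/6,3))
        a=np.radians(cy+dy); M=np.array([[np.cos(a),0,-np.sin(a)],[np.sin(a),0,np.cos(a)],[0,-1,0]])
    print("tool units x,y,z (turn first):",(M.T@d/0.03).round(3))
E
python3 -c "
from h import *
plan(.506,.212,.16,70)"
```

```text
t 1.0 pos [0.2296 0.5272 0.2313] yaw 66.46 tilt [-0. -0. -1.] F [-0.53  0.1   0.41] T [ 0.051 -0.073 -0.013] op 0.999
turn about tool y, units: -0.59
tool units x,y,z (turn first): [ -6.721   2.377 -12.25 ]
```

>>> step_arm --pt "0 -0.58 0 -0.5 0 -0.9 1" --pt "0 0 0 -0.5 0 -0.9 1" --pt "0 0 0 -0.5 0 -0.9 1" --pt "0 0 0 -0.5 0 -0.9 1" --pt "0 0 0 -0.5 0 -0.9 1" --pt "0 0 0 -0.5 0 -0.9 1" --pt "0 0 0 -0.5 0 -0.9 1" --pt "0 0 0 -0.5 0 -0.9 1" --pt "0 0 0 -0.5 0 -0.9 1" --pt "0 0 0 -0.5 0 -0.9 1"

```text
time_s: 2.0
eef_pos: [0.4311, 0.2915, 0.2315]
eef_rot: [-0.579, 0.579, 0.405, -0.405]
wrist_force: [0.5, 0.8, 0.7]
opening: 1.0
```

```bash
python3 -c "
from h import *
plan(.506,.212,.15,70)"
```

```text
t 2.0 pos [0.4311 0.2915 0.2315] yaw 69.94 tilt [ 4.e-04  2.e-04 -1.e+00] F [0.55 0.8  0.7 ] T [0.    0.02  0.009] op 1.0
turn about tool y, units: -0.01
tool units x,y,z (turn first): [-1.636  2.716 -3.252]
```

>>> step_arm --pt "0 0 0 -0.4 0 -0.8 1" --pt "0 0 0 -0.4 0.2 -0.8 1" --pt "0 0 0 -0.4 0.6 -0.8 1" --pt "0 0 0 -0.4 0.8 -0.8 1" --pt "0 0 0 0 0.8 0 1" --pt "0 0 0 0 0.3 0 1" --pt "0 0 0 0 0 0 1" --pt "0 0 0 0 0 0 1"

```text
time_s: 2.8
eef_pos: [0.5043, 0.215, 0.1512]
eef_rot: [-0.579, 0.579, 0.406, -0.405]
wrist_force: [-0.2, 0.4, -0.3]
opening: 0.999
```

```bash
python3 -c "
from h import *
im,d=ctrl.camera('side'); cv2.imwrite('pics/s1.png',cv2.resize(im[170:330,200:360],None,fx=3.7,fy=3.7,interpolation=cv2.INTER_CUBIC))
plan(.506,.212,.070,70)"
```

```text
t 2.85 pos [0.5046 0.2151 0.1517] yaw 70.0 tilt [ 2.1e-03  4.0e-04 -1.0e+00] F [-0.63  0.26  0.48] T [-0.02  -0.037 -0.013] op 0.999
turn about tool y, units: -0.001
tool units x,y,z (turn first): [-0.083  2.723 -0.079]
```

View pics/s1.png

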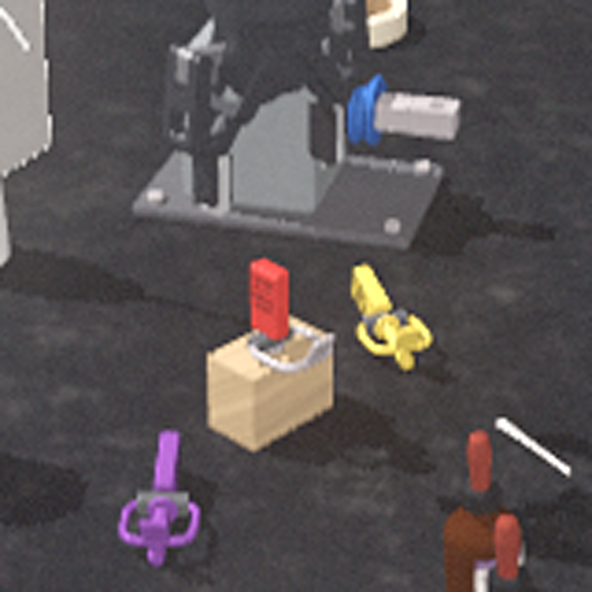

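>>> step_arm --pt "0 0 0 -0.08 0.7 -0.08 1" --pt "0 0 0 0 0.8 0 1" --pt "0 0 0 0 0.8 0 1" --pt "0 0 0 0 0.42 0 1" --pt "0 0 0 0 0 0 1" --pt "0 0 0 0 0 0 0.5" --pt "0 0 0 0 0 0 0.3"

```text
time_s: 3.55
eef_pos: [0.5067, 0.2118, 0.0703]
eef_rot: [-0.579, 0.58, 0.406, -0.404]
wrist_force: [-0.1, -0.2, 0.2]
opening: 0.69
```

```bash
python3 -c "
from h import *
im,d=ctrl.camera('side'); cv2.imwrite('pics/s2.png',cv2.resize(im[170:330,200:360],None,fx=3.7,fy=3.7,interpolation=cv2.INTER_CUBIC))
plan(.506,.212,.070,70)"
```

```text
t 3.6 pos [0.5067 0.2117 0.0703] yaw 69.95 tilt [ 2.7e-03  4.0e-04 -1.0e+00] F [-0.36 -0.3  -0.09] T [ 0.012 -0.005 -0.01 ] op 0.6
turn about tool y, units: -0.008
tool units x,y,z (turn first): [0.002 0.008 0.024]
```

View pics/s2.png

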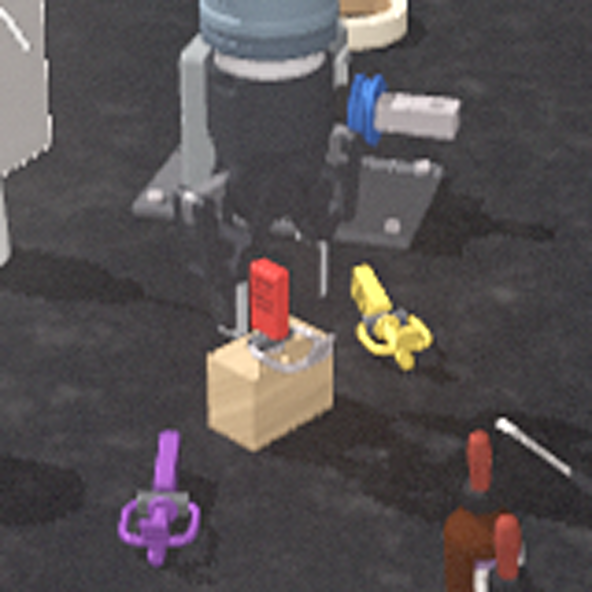

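```bash
python3 -c "
from h import *
im,d=ctrl.camera('side'); c=im[225:290,240:320]; s=9
o=ctrl.get_obs(); p=o['eef_pos']
big=cv2.resize(c,None,fx=s,fy=s,interpolation=cv2.INTER_CUBIC)
ax=np.array([np.cos(np.radians(70)),np.sin(np.radians(70)),0])
for X,col in ((p,(0,255,0)),(p+[0,0,.019],(255,255,0)),(p+ax*.025+[0,0,.008],(0,255,255)),(p-ax*.025+[0,0,.008],(0,255,255)),(np.array([.506,.212,.106]),(255,0,255)),(np.array([.506,.212,.061]),(255,0,255))):
    u=(w2pix('side',X)-[240,225]+.5)*s; cv2.circle(big,tuple(int(a) for a in u),4,col,-1)
cv2.imwrite('pics/s3.png',big)
"
```

```text
(no output)
```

View pics/s3.png

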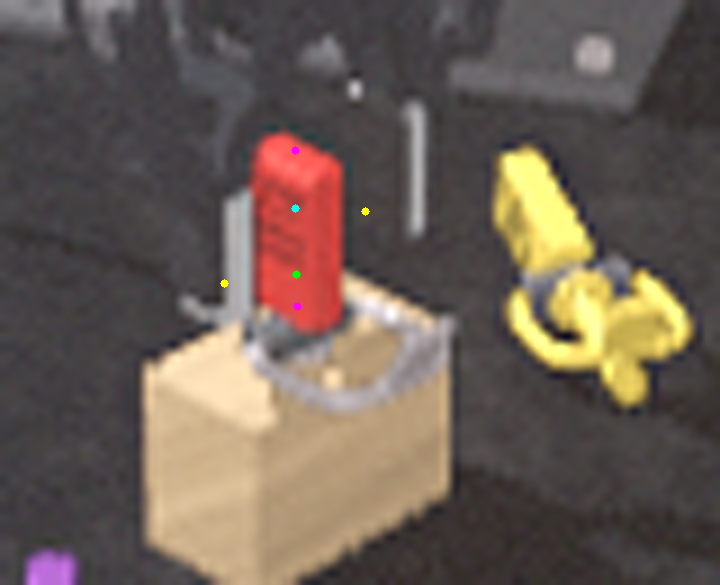

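>>> step_arm --pt "0 0 0 0 0 0 0" --pt "0 0 0 0 0 0 0" --pt "0 0 0 0 0 0 0" --pt "0 0 0 0 0 0 0" --pt "0 0 0 0 0 0 0" --pt "0 0 0 0 0 0 0" --pt "0 0 0 0 0 0 0"

```text
time_s: 4.35
eef_pos: [0.5058, 0.2115, 0.0692]
eef_rot: [-0.579, 0.58, 0.405, -0.405]
wrist_force: [-1.2, 0.3, 5.8]
opening: 0.134
```

```bash
python3 -c "
from h import *
plan(.506,.212,.070,70)
im,d=ctrl.camera('side'); cv2.imwrite('pics/s4.png',cv2.resize(im[225:290,240:320],None,fx=9,fy=9,interpolation=cv2.INTER_CUBIC))
"
```

```text
t 4.35 pos [0.5058 0.2115 0.0692] yaw 69.95 tilt [ 6.e-04  1.e-04 -1.e+00] F [-1.23  0.32  5.85] T [-0.052  0.312  0.005] op 0.134
turn about tool y, units: -0.009
tool units x,y,z (turn first): [ 0.019 -0.026  0.   ]
```

View pics/s4.png

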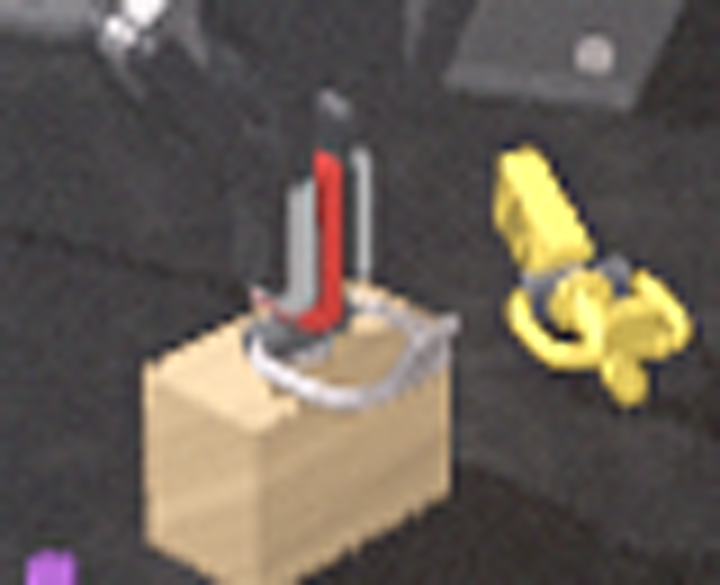

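>>> step_arm --pt "0 0 0 0 -0.2 0 0" --pt "0 0 0 0 -0.3 0 0" --pt "0 0 0 0 -0.4 0 0" --pt "0 0 0 0 -0.5 0 0" --pt "0 0 0 0 -0.5 0 0" --pt "0 0 0 0 -0.5 0 0" --pt "0 0 0 0 -0.5 0 0" --pt "0 0 0 0 -0.5 0 0" --pt "0 0 0 0 -0.4 0 0" --pt "0 0 0 0 0 0 0"

```text
time_s: 5.4
eef_pos: [0.5068, 0.2117, 0.1851]
eef_rot: [-0.579, 0.58, 0.407, -0.404]
wrist_force: [0.1, 1.3, -1.3]
opening: 0.136
```

```bash
python3 -c "
from h import *
plan(.512,-.09,.180,98.8)
im,d=ctrl.camera('side'); cv2.imwrite('pics/s5.png',cv2.resize(im[180:290,230:340],None,fx=5.4,fy=5.4,interpolation=cv2.INTER_CUBIC))
"
```

```text
t 5.4 pos [0.5068 0.2117 0.1851] yaw 69.95 tilt [ 3.8e-03  7.0e-04 -1.0e+00] F [ 0.13  1.27 -1.29] T [ 0.019  0.015 -0.044] op 0.136
turn about tool y, units: -4.809
tool units x,y,z (turn first): [-9.964  0.171  1.367]
```

View pics/s5.png

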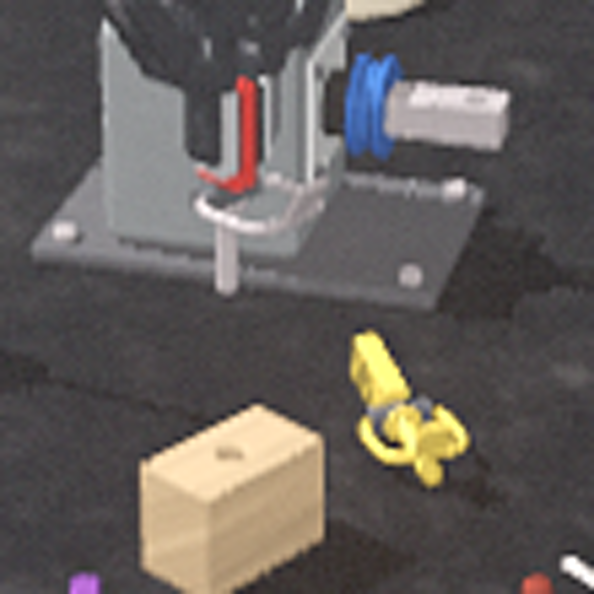

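```bash
python3 -c "
from h import *
im,d=ctrl.camera('side'); p=ctrl.get_obs()['eef_pos']
x0,y0,s=250,185,11
big=cv2.resize(im[y0:y0+52,x0:x0+60],None,fx=s,fy=s,interpolation=cv2.INTER_CUBIC)
for dz in (.0358,.0168,-.0092,-.0192,-.038,-.0572):
    u=(w2pix('side',p+[0,0,dz])-[x0,y0]+.5)*s; cv2.circle(big,tuple(int(a) for a in u),3,(0,255,0),-1)
cv2.imwrite('pics/s6.png',big)
x0,y0=250,250
cv2.imwrite('pics/s7.png',cv2.resize(im[y0:y0+32,x0:x0+50],None,fx=14,fy=14,interpolation=cv2.INTER_CUBIC))
print(w2pix('side',[.506,.212,.05]))
im,d=ctrl.camera('top')
cv2.imwrite('pics/t6.png',cv2.resize(im[200:270,170:310],None,fx=5.7,fy=5.7,interpolation=cv2.INTER_CUBIC))
"
```

```text
[272.6159167  262.77933777]
```

View pics/s6.png

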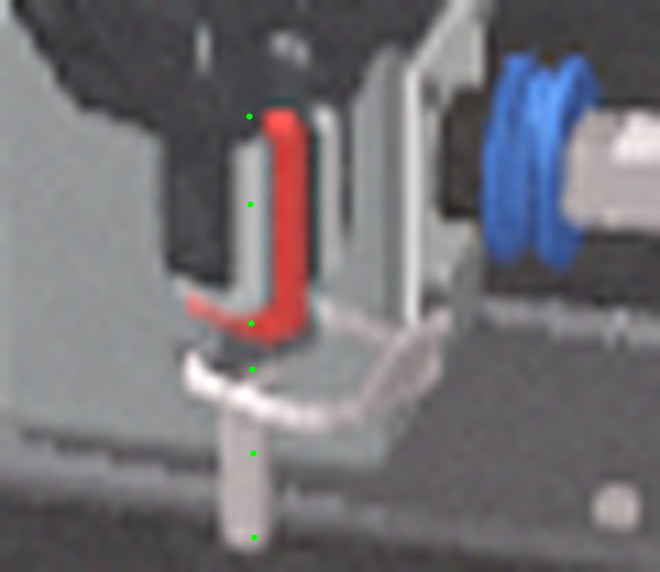

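View pics/s7.png

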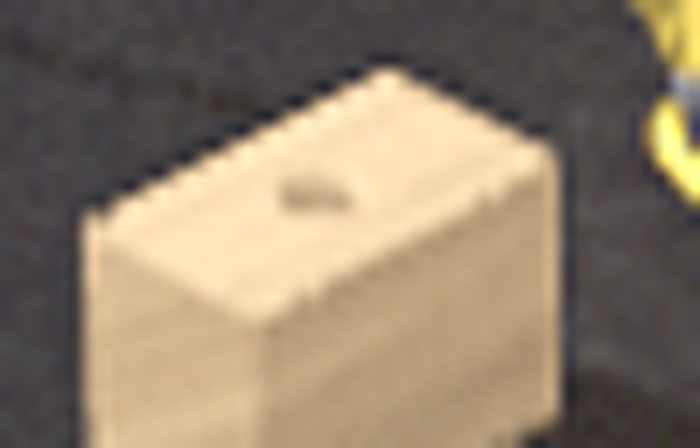

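View pics/t6.png

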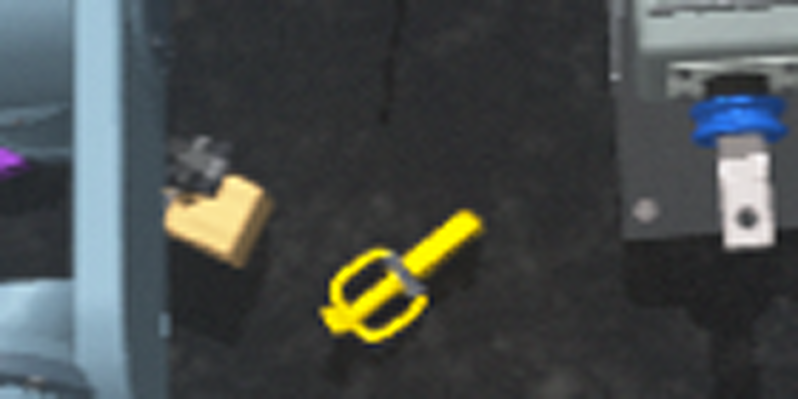

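>>> step_arm --pt "0 -0.96 0 0 0 0 0" --pt "0 -0.96 0 0 0 0 0" --pt "0 -0.96 0 0 0 0 0" --pt "0 -0.96 0 0 0 0 0" --pt "0 -0.96 0 0 0 0 0" --pt "0 0 0 -0.5 0 0.1 0" --pt "0 0 0 -1 0 0.2 0" --pt "0 0 0 -1 0 0.2 0" --pt "0 0 0 -1 0 0.2 0" --pt "0 0 0 -1 0 0.2 0"

```text
time_s: 6.55
eef_pos: [0.4984, 0.072, 0.1819]
eef_rot: [0.462, -0.461, -0.536, 0.536]
wrist_force: [0.4, -0.4, -1.0]
opening: 0.131
```

```bash
python3 -c "
from h import *
plan(.510,-.0915,.180,98.8)
"
```

```text
t 6.55 pos [0.4984 0.072  0.1819] yaw 98.59 tilt [-1.4e-03 -2.0e-04 -1.0e+00] F [ 0.35 -0.36 -0.96] T [-0.049 -0.028  0.009] op 0.131
turn about tool y, units: -0.036
tool units x,y,z (turn first): [-5.443  0.064  0.452]
```

>>> step_arm --pt "0 0 0 -1 0 0.1 0" --pt "0 0 0 -1 0 0.1 0" --pt "0 0 0 -1 0 0.1 0" --pt "0 0 0 -1 0 0.1 0" --pt "0 0 0 -0.8 0 0 0" --pt "0 0 0 -0.4 0 0 0" --pt "0 0 0 0 0 0 0" --pt "0 0 0 0 0 0 0"

```text
time_s: 7.35
eef_pos: [0.5107, -0.0817, 0.1823]
eef_rot: [0.461, -0.46, -0.536, 0.536]
wrist_force: [-0.4, -0.4, -0.8]
opening: 0.135
```

```bash
python3 -c "
from h import *
plan(.510,-.0908,.157,98.8)
"
```

```text
t 7.35 pos [ 0.5107 -0.0817  0.1823] yaw 98.67 tilt [-1.e-03  8.e-04 -1.e+00] F [-0.44 -0.44 -0.78] T [-0.014  0.004  0.004] op 0.135
turn about tool y, units: -0.021
tool units x,y,z (turn first): [-0.297  0.842  0.069]
```

Now hover lower (pin end ≈ 10 mm above the shaft) and compare in the side camera.

>>> step_arm --pt "0 -0.02 0 -0.2 0.2 0.05 0" --pt "0 0 0 -0.1 0.3 0.02 0" --pt "0 0 0 0 0.34 0 0" --pt "0 0 0 0 0 0 0" --pt "0 0 0 0 0 0 0"

```text
time_s: 7.85
eef_pos: [0.5101, -0.0909, 0.1568]
eef_rot: [0.46, -0.459, -0.537, 0.537]
wrist_force: [0.7, 0.2, -1.3]
opening: 0.133
```

```bash
python3 -c "
from h import *
plan(.510,-.0908,.157,98.8)
im,d=ctrl.camera('side'); cv2.imwrite('pics/s8f.png',im); p=ctrl.get_obs()['eef_pos']
x0,y0,s=285,150,12
big=cv2.resize(im[y0:y0+50,x0:x0+60],None,fx=s,fy=s,interpolation=cv2.INTER_CUBIC)
for X in (p+[0,0,-.0192],p+[0,0,-.038],p+[0,0,-.0572],[.5113,-.0909,.09],[.5097,-.0891,.09]):
    u=(w2pix('side',X)-[x0,y0]+.5)*s; print(w2pix('side',X));cv2.circle(big,tuple(int(a) for a in u),3,(0,255,0),-1)
cv2.imwrite('pics/s8.png',big)
print(im.mean(2).astype(int)[183:203,305:330])
"
```

```text
t 7.85 pos [ 0.5101 -0.0909  0.1568] yaw 98.88 tilt [-1.3e-03  6.0e-04 -1.0e+00] F [ 0.69  0.22 -1.32] T [ 0.028 -0.037  0.032] op 0.133
turn about tool y, units: 0.013
tool units x,y,z (turn first): [ 0.004 -0.007  0.002]
[318.37787368 181.01780194]
[318.19447598 187.46851865]
[318.00926328 193.98307496]
[317.58914656 197.36008578]
[317.90755047 197.69951472]
[[ 65  67  67  61  59  69  68  66  64  67  72  98 155 171 211 190 214 187
  171 174 180 168 190 184 179]
 [ 69  70  69  68  72  70  67  72  72  67  65 100 165 158 154 104 128 135
  138 139 150 149 170 165 159]
 [ 70  69  69  66  68  74  72  71  68  67  66 103 184 172 172  72  61  62
   64  65  65  67  76  76  73]
 [ 67  63  67  63  69  72  70  69  69  66  62 103 185 170 175  79  73  72
   74  66  67  65  68  67  68]
 [ 67  65  63  67  63  70  66  72  71  65  64 126 181 170 172  76  68  73
   77  69  69  70  66  68  71]
 [ 69  67  66  70  66  66  70  68  71  66  70 141 182 171 168  76  69  75
   76  73  73  64  67  64  66]
 [ 61  68  69  72  67  70  70  72  68  72  74 139 177 173 169  78  67  70
   67  68  63  70  67  65  63]
 [
[... 663 characters left out ...]
99 199 196 193 174 177 167 127 129  88
   90  62  65  68  70  66  65]
 [157 205 223 223 224 231 213 223 222 225 225 209 192 197 202 207 209 204
  205 108  63  62  65  67  67]
 [180 230 229 230 223 217 215 223 222 221 219 189 174 181 181 200 195 196
  197 105  56  61  64  65  66]
 [180 201 201 204 197 182 204 201 203 207 210 203 195 196 203 205 150 153
  142  76  67  60  64  64  67]
 [168 169 166 164 166 164 175 174 173 180 183 190 191 193 198 198 175 170
  132  79  68  68  62  62  69]
 [170 167 170 169 169 166 167 169 169 166 166 166 165 167 168 168 178 164
  134  80  65  72  62  63  63]
 [168 169 170 168 171 166 170 169 170 170 170 168 168 167 168 168 169 152
  132  82  66  70  66  68  67]]
```

View pics/s8.png

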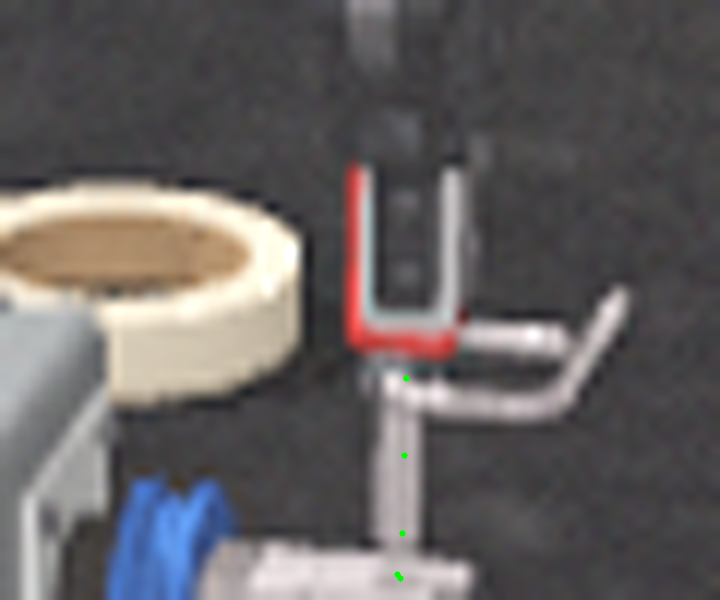

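>>> step_arm --pt "0 0 0 0 0.15 0.015 0" --pt "0 0 0 0 0.1 0 0" --pt "0 0 0 0 0.06 0 0" --pt "0 0 0 0 0.05 0 0" --pt "0 0 0 0 0.05 0 0" --pt "0 0 0 0 0 0 0" --pt "0 0 0 0 0 0 0"

```text
time_s: 8.6
eef_pos: [0.51, -0.0916, 0.1452]
eef_rot: [0.46, -0.46, -0.537, 0.537]
wrist_force: [0.9, -0.4, -0.5]
opening: 0.136
```

```bash
python3 -c "
from h import *
plan(.510,-.0908,.1447,98.8)
"
```

```text
t 8.6 pos [ 0.51   -0.0916  0.1452] yaw 98.86 tilt [-0.e+00 -2.e-04 -1.e+00] F [ 0.89 -0.41 -0.55] T [-0.17   0.07  -0.001] op 0.136
turn about tool y, units: 0.01
tool units x,y,z (turn first): [ 0.025  0.017 -0.003]
```

>>> step_arm --pt "0 0 0 0 0.05 0 0" --pt "0 0 0 0 0.05 0 0" --pt "0 0 0 0 0 0 0"

```text
time_s: 8.9
eef_pos: [0.51, -0.0915, 0.1421]
eef_rot: [0.46, -0.46, -0.537, 0.537]
wrist_force: [-0.3, -0.3, -0.7]
opening: 0.132
```

```bash
python3 -c "
from h import *
plan(.510,-.0908,.1417,98.8)
im,d=ctrl.camera('side'); 
x0,y0,s=285,150,12
cv2.imwrite('pics/s9.png',cv2.resize(im[y0:y0+60,x0:x0+60],None,fx=10,fy=10,interpolation=cv2.INTER_CUBIC))
plan(.510,-.0908,.1417,98.8)
"
```

```text
t 8.9 pos [ 0.51   -0.0915  0.1421] yaw 98.86 tilt [ 0.e+00 -2.e-04 -1.e+00] F [-0.34 -0.33 -0.68] T [-0.272 -0.014 -0.008] op 0.132
turn about tool y, units: 0.011
tool units x,y,z (turn first): [ 0.025  0.013 -0.003]
t 8.95 pos [ 0.51   -0.0915  0.1421] yaw 98.86 tilt [-0.e+00 -2.e-04 -1.e+00] F [-0.83 -0.5  -0.39] T [-0.357  0.07  -0.017] op 0.132
turn about tool y, units: 0.01
tool units x,y,z (turn first): [ 0.024  0.014 -0.003]
```

View pics/s9.png

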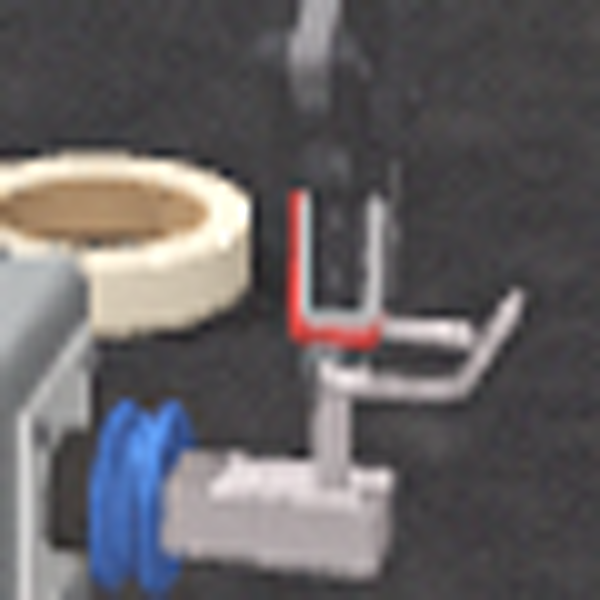

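>>> step_arm --pt "0 0 0 -0.02 0 0 0" --pt "0 0 0 0 0.05 0 0" --pt "0 0 0 0 0.05 0 0" --pt "0 0 0 0 0.05 0 0" --pt "0 0 0 0 0 0 0"

```text
time_s: 9.45
eef_pos: [0.5099, -0.0918, 0.1373]
eef_rot: [0.46, -0.46, -0.537, 0.537]
wrist_force: [-0.3, -0.6, -1.2]
opening: 0.135
```

```bash
python3 -c "
from h import *
plan(.510,-.0908,.109,98.8)
"
```

```text
t 9.45 pos [ 0.5099 -0.0918  0.1373] yaw 98.87 tilt [-6.e-04  4.e-04 -1.e+00] F [-0.29 -0.58 -1.19] T [-0.032  0.022 -0.041] op 0.135
turn about tool y, units: 0.011
tool units x,y,z (turn first): [ 0.033  0.944 -0.009]
```

Torque has gone to zero; going on down.

>>> step_arm --pt "0 0 0 0 0.08 0 0" --pt "0 0 0 0 0.08 0 0" --pt "0 0 0 0 0.08 0 0" --pt "0 0 0 0 0.08 0 0" --pt "0 0 0 0 0.08 0 0" --pt "0 0 0 0 0 0 0"

```text
time_s: 10.05
eef_pos: [0.5098, -0.0919, 0.1252]
eef_rot: [0.46, -0.46, -0.537, 0.537]
wrist_force: [-1.0, 0.3, -0.8]
opening: 0.129
```

```bash
python3 -c "
from h import *
plan(.510,-.0908,.109,98.8)
"
```

```text
t 10.05 pos [ 0.5098 -0.0919  0.1252] yaw 98.86 tilt [-8.e-04  3.e-04 -1.e+00] F [-1.04  0.32 -0.79] T [ 0.032  0.017 -0.031] op 0.129
turn about tool y, units: 0.01
tool units x,y,z (turn first): [ 0.036  0.54  -0.011]
```

>>> step_arm --pt "0 0 0 0 0.08 0 0" --pt "0 0 0 0 0.08 0 0" --pt "0 0 0 0 0.08 0 0" --pt "0 0 0 0 0.08 0 0" --pt "0 0 0 0 0.08 0 0" --pt "0 0 0 0 0.06 0 0" --pt "0 0 0 0 0 0 0"

```text
time_s: 10.75
eef_pos: [0.5099, -0.0919, 0.1115]
eef_rot: [0.46, -0.46, -0.537, 0.537]
wrist_force: [0.2, -0.1, -0.7]
opening: 0.133
```

```bash
python3 -c "
from h import *
plan(.510,-.0908,.109,98.8)
"
```

```text
t 10.75 pos [ 0.5099 -0.0919  0.1115] yaw 98.87 tilt [-6.e-04  2.e-04 -1.e+00] F [ 0.17 -0.11 -0.72] T [-0.022 -0.044 -0.003] op 0.133
turn about tool y, units: 0.011
tool units x,y,z (turn first): [ 0.036  0.085 -0.009]
```

>>> step_arm --pt "0 0 0 0 0.05 0 0" --pt "0 0 0 0 0.05 0 0" --pt "0 0 0 0 0.03 0 0" --pt "0 0 0 0 0 0 0" --pt "0 0 0 0 0 0 0"

```text
time_s: 11.25
eef_pos: [0.5103, -0.0921, 0.1082]
eef_rot: [-0.46, 0.46, 0.537, -0.537]
wrist_force: [0.3, 0.4, 2.4]
opening: 0.134
```

```bash
python3 -c "
from h import *
plan(.510,-.0908,.109,98.8)
im,d=ctrl.camera('side'); 
x0,y0=285,150
cv2.imwrite('pics/s10.png',cv2.resize(im[y0:y0+60,x0:x0+60],None,fx=10,fy=10,interpolation=cv2.INTER_CUBIC))
"
```

```text
t 11.25 pos [ 0.5103 -0.0921  0.1082] yaw 98.86 tilt [ 4.e-04 -2.e-04 -1.e+00] F [0.28 0.39 2.38] T [0.029 0.069 0.001] op 0.134
turn about tool y, units: 0.01
tool units x,y,z (turn first): [ 0.044 -0.025  0.003]
```

View pics/s10.png

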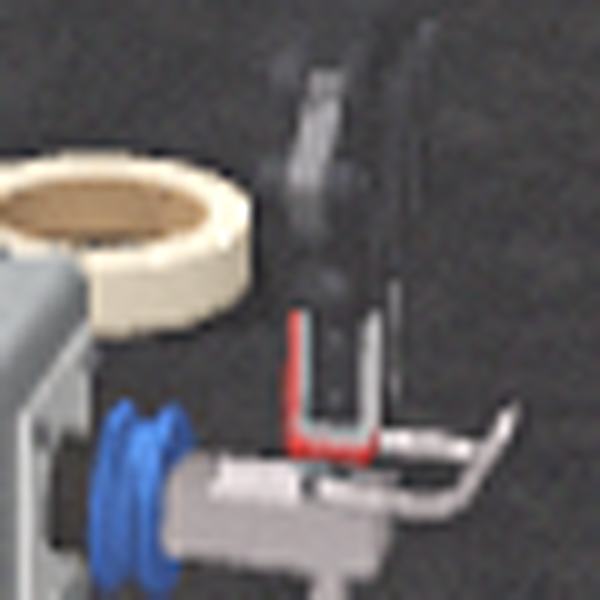

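>>> step_arm --pt "0 0 0 0 -0.02 0 0" --pt "0 0 0 0 0 0 0.25" --pt "0 0 0 0 0 0 0.4" --pt "0 0 0 0 0 0 0.5" --pt "0 0 0 0 0 0 0.5" --pt "0 0 0 0 0 0 0.5"

```text
time_s: 11.9
eef_pos: [0.5101, -0.092, 0.1085]
eef_rot: [0.46, -0.46, -0.537, 0.537]
wrist_force: [0.2, -0.2, 0.3]
opening: 0.5
```

```bash
python3 -c "
from h import *
im,d=ctrl.camera('side'); 
x0,y0=285,150
cv2.imwrite('pics/s11.png',cv2.resize(im[y0:y0+60,x0:x0+60],None,fx=10,fy=10,interpolation=cv2.INTER_CUBIC))
plan(.510,-.0908,.109,98.8)
"
```

```text
t 11.95 pos [ 0.5101 -0.092   0.1086] yaw 98.86 tilt [-0.  0. -1.] F [-0.03 -0.16 -0.  ] T [ 0.032  0.003 -0.021] op 0.5
turn about tool y, units: 0.011
tool units x,y,z (turn first): [ 0.04  -0.015 -0.003]
```

View pics/s11.png

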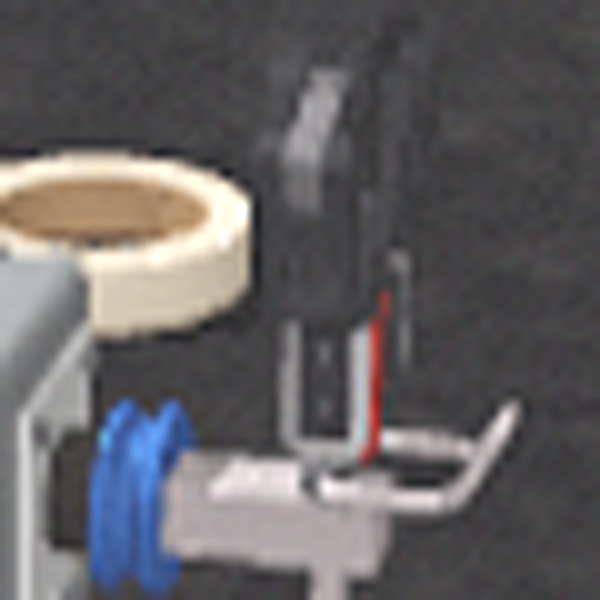

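>>> step_arm --pt "0 0 0 0 -0.3 0 0.5" --pt "0 0 0 0 -0.6 0 0.5" --pt "0 0 0 0 -0.8 0 0.5" --pt "0 0 0 0 -0.8 0 0.5" --pt "0 0 0 0 -0.5 0 0.3" --pt "0 0 0 0 0 0.5 0" --pt "0 0 0 0 0 0.8 0" --pt "0 0 0 0 0 0.7 0" --pt "0 0 0 0 0 0 0"

```text
time_s: 12.85
eef_pos: [0.4493, -0.1013, 0.199]
eef_rot: [0.46, -0.46, -0.537, 0.537]
wrist_force: [0.2, 0.7, 0.2]
opening: -0.001
```

```bash
python3 -c "
from h import *
plan(.510,-.0908,.109,98.8); print(ctrl.get_obs()['q'].round(2))
for n in ('side','top'):
  im,d=ctrl.camera(n); cv2.imwrite('pics/%s12.png'%n,im); np.save(n+'12.npy',d)
im=cv2.imread('pics/side12.png')
x0,y0=285,150
cv2.imwrite('pics/s12.png',cv2.resize(im[y0:y0+60,x0:x0+60],None,fx=10,fy=10,interpolation=cv2.INTER_CUBIC))
im=cv2.imread('pics/top12.png')
cv2.imwrite('pics/t12.png',cv2.resize(im[200:260,265:335],None,fx=10,fy=10,interpolation=cv2.INTER_CUBIC))
"
```

```text
t 12.85 pos [ 0.4493 -0.1013  0.199 ] yaw 98.82 tilt [-4.e-04 -2.e-04 -1.e+00] F [0.16 0.65 0.24] T [-0.005  0.025  0.012] op -0.001
turn about tool y, units: 0.003
tool units x,y,z (turn first): [ 0.035  3.001 -2.053]
[-0.48 -0.05  1.92 -0.    1.27 -2.2 ]
```

View pics/s12.png

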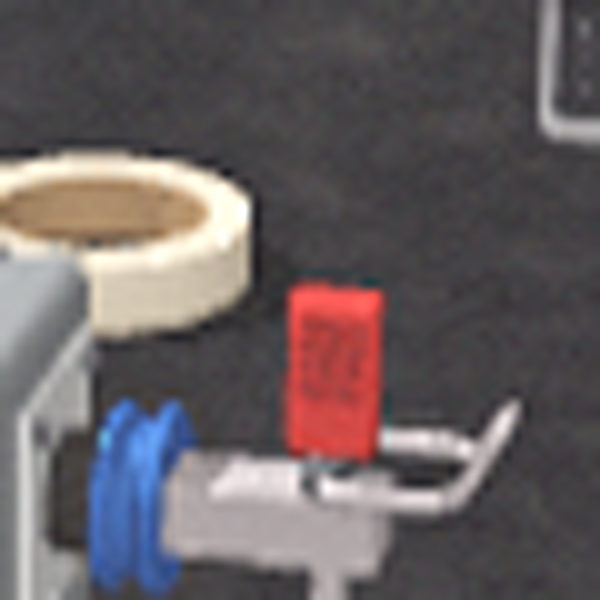

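View pics/t12.png

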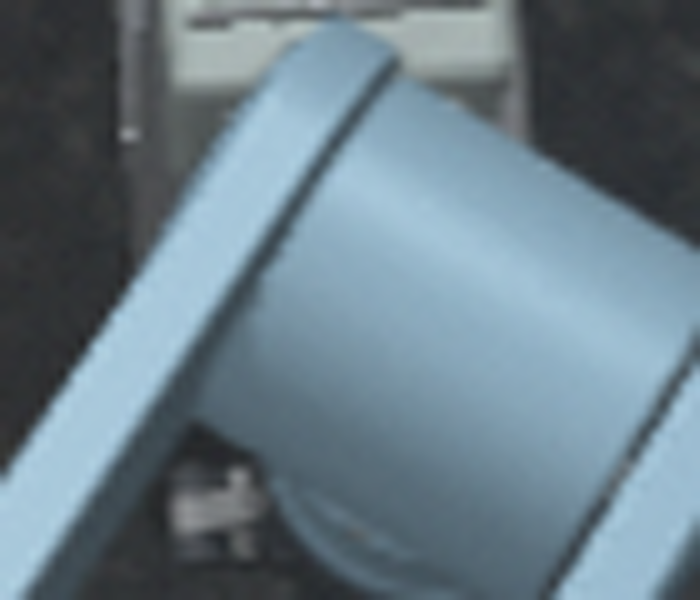

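```bash
python3 -c "
from h import *
d=np.load('side12.npy'); X=cloud('side',d)
A=np.array([.5108,-.092,.0965]); ex=np.array([.988,.153,0]); ey=np.array([-.153,.988,0])
im=cv2.imread('pics/side12.png')
for v in range(186,202):
  print(v,[tuple(((np.array([(X[v,u]-A)@ex,(X[v,u]-A)@ey,X[v,u,2]-.0965])*1000).round().astype(int)).tolist()) for u in range(324,338)  if im[v,u].mean()>125])
"
```

```text
186 []
187 []
188 []
189 []
190 [(-48, -7, 17)]
191 [(-47, 3, 18), (-49, -3, 16)]
192 [(-44, 0, 14), (-47, 6, 17)]
193 [(-14, -14, 2), (-16, -19, 0), (-19, -19, 0), (-22, -16, 2), (-23, -23, -1), (-26, -21, 0), (-29, -21, 1), (-1, -246, -96), (-46, 13, 17), (-48, 10, 16)]
194 [(-13, -19, -4), (-16, -18, -3), (-19, -16, -2), (-21, -19, -2), (-24, -18, -2), (-27, -20, -2), (-31, -13, 1), (-33, -15, 1), (-37, -11, 2), (-43, 10, 12), (-45, 9, 12)]
195 [(15, -226, -97), (12, -229, -98), (9, -228, -97), (6, -231, -98), (-34, -9, 0), (-39, 3, 6), (-43, 10, 9), (-7, -231, -96)]
196 [(-40, 11, 6), (-42, 3, 3)]
197 [(-38, 10, 3), (-40, 8, 2)]
198 [(-36, 15, 2), (-39, 16, 3), (-40, 8, -1)]
199 [(-21, 24, 1), (-23, 19, -1), (-27, 26, 3), (-29, 22, 1), (-32, 23, 2), (-34, 20, 1), (-37, 18, 0), (-39, 16, 0)]
200 [(-21, 24, -2), (-25, 27, 0), (-27, 26, -1), (-30, 25, -1), (-32, 23, -1), (-34, 17, -3), (0, -199, -101)]
201 []
```

>>> step_arm --pt "-0.95 0 0 0 0 0 0" --pt "-0.95 0 0 0 0 0 0" --pt "-0.95 0 0 0 0 0 0" --pt "-0.95 0 0 0 0 0 0" --pt "-0.95 0 0 0 0 0 0" --pt "-0.95 0 0 0 0 0 0" --pt "-0.95 0 0 0 0 0 0" --pt "0 0 0 0 0 0 0" --pt "0 0 0 0 0 0 0"

```text
time_s: 13.85
eef_pos: [0.451, -0.1022, 0.1991]
eef_rot: [-0.276, 0.59, 0.687, -0.322]
wrist_force: [-0.3, -0.3, 0.6]
opening: 0.0
```

```bash
cat >> h.py <<'E'
A=np.array([.5108,-.092,.0965]); ex=np.array([np.cos(np.radians(8.8)),np.sin(np.radians(8.8)),0]); ey=np.array([-ex[1],ex[0],0]); ez=np.array([0,0,1.])
def plan2(out,z,y=0):
    """target TCP in drive frame rel. pivot, mm: out along -x, z up"""
    o=ctrl.get_obs(); w,a,b,c=o["eef_rot"]; M=Ro.from_quat([a,b,c,w]).as_matrix()
    p=o["eef_pos"]-A; F=o["wrist_force"]; T=o["torque"]
    print("t",round(o["time_s"],2),"out",round(-p@ex*1000,1),"y",round(p@ey*1000,1),"z",round(p[2]*1000,1),"finger dir (x,y,z drive)",[round(M[:,1]@e,3) for e in (ex,ey,ez)],"F drive",[round(F@e,2) for e in (ex,ey,ez)],"op",round(o["opening"],2))
    d=A-ex*out/1000+ey*y/1000+ez*z/1000-o["eef_pos"]; print("tool units",(M.T@d/.03).round(3))
E
python3 -c "
from h import *
plan2(50,40); print(ctrl.get_obs()['q'].round(2))
im,d=ctrl.camera('side'); cv2.imwrite('pics/s13.png',im[100:260,230:430].repeat(3,0).repeat(3,1))"
```

```text
t 13.85 out 60.7 y -1.0 z 102.6 finger dir (x,y,z drive) [np.float64(0.64), np.float64(-0.001), np.float64(-0.768)] F drive [np.float64(-0.35), np.float64(-0.23), np.float64(0.63)] op 0.0
tool units [0.032 1.831 1.063]
[-0.92 -0.46  2.39  0.74  0.98 -3.  ]
```

View pics/s13.png

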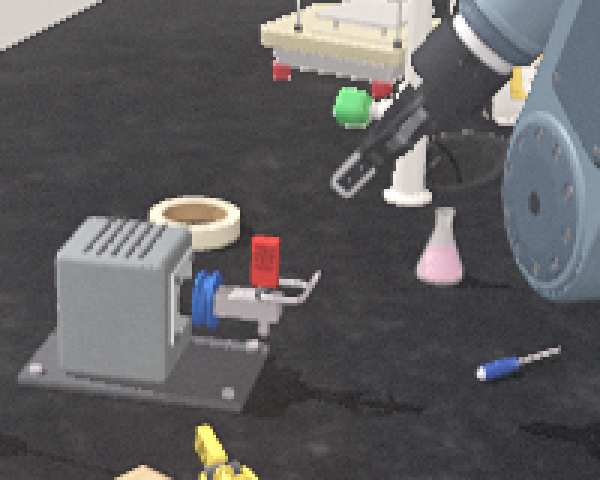

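>>> step_arm --pt "0 1 0 0 0 0 0" --pt "0 1 0 0 0 0 0" --pt "0 1 0 0 0 0 0" --pt "0 1 0 0 0 0 0" --pt "0 1 0 0 0 0 0" --pt "0 1 0 0 0 0 0" --pt "0 1 0 0 0 0 0" --pt "0 1 0 0 0 0 0" --pt "0 1 0 0 0 0 0" --pt "0 1 0 0 0 0 0"

```text
time_s: 14.9
eef_pos: [0.4518, -0.1013, 0.1996]
eef_rot: [-0.583, 0.671, 0.457, 0.016]
wrist_force: [-0.7, 0.5, 0.1]
opening: 0.001
```

```bash
python3 -c "
from h import *
plan2(50,40); print(ctrl.get_obs()['q'].round(2))"
```

```text
t 14.9 out 59.7 y -0.2 z 103.1 finger dir (x,y,z drive) [np.float64(0.641), np.float64(0.001), np.float64(-0.768)] F drive [np.float64(-0.6), np.float64(0.62), np.float64(0.1)] op 0.0
tool units [-0.951  1.824  0.551]
[-0.92 -0.46  2.39  0.75  0.98 -1.95]
```

>>> step_arm --pt "0 1 0 0 0 0 0" --pt "0 1 0 0 0 0 0" --pt "0 1 0 0 0 0 0" --pt "0 1 0 0 0 0 0" --pt "0 1 0 0 0 0 0" --pt "0 1 0 0 0 0 0" --pt "0 1 0 0 0 0 0" --pt "0 1 0 0 0 0 0" --pt "0 1 0 0 0 0 0" --pt "0 1 0 0 0 0 0"

```text
time_s: 15.9
eef_pos: [0.4518, -0.1013, 0.1996]
eef_rot: [0.734, -0.573, -0.104, -0.35]
wrist_force: [-0.0, -0.3, 0.6]
opening: 0.004
```

>>> step_arm --pt "0 1 0 0 0 0 0" --pt "0 1 0 0 0 0 0" --pt "0 1 0 0 0 0 0" --pt "0 1 0 0 0 0 0" --pt "0 1 0 0 0 0 0" --pt "0 1 0 0 0 0 0" --pt "0 1 0 0 0 0 0" --pt "0 1 0 0 0 0 0" --pt "0 1 0 0 0 0 0" --pt "0 1 0 0 0 0 0"

```text
time_s: 16.9
eef_pos: [0.4518, -0.1013, 0.1996]
eef_rot: [0.688, -0.321, 0.277, -0.589]
wrist_force: [0.1, -0.3, 0.3]
opening: -0.0
```

```bash
python3 -c "
from h import *
plan2(50,40); print(ctrl.get_obs()['q'].round(2))
plan2(50,25)
plan2(50,21)
plan2(51,-0)"
```

```text
t 16.9 out 59.7 y -0.1 z 103.1 finger dir (x,y,z drive) [np.float64(0.641), np.float64(0.001), np.float64(-0.768)] F drive [np.float64(0.04), np.float64(-0.28), np.float64(0.31)] op -0.0
tool units [-1.000e-03  1.824e+00 -1.099e+00]
[-0.92 -0.46  2.39  0.75  0.98  0.14]
t 16.9 out 59.7 y -0.1 z 103.1 finger dir (x,y,z drive) [np.float64(0.641), np.float64(0.001), np.float64(-0.768)] F drive [np.float64(0.04), np.float64(-0.28), np.float64(0.31)] op -0.0
tool units [-0.     2.208 -1.419]
t 16.9 out 59.7 y -0.1 z 103.1 finger dir (x,y,z drive) [np.float64(0.641), np.float64(0.001), np.float64(-0.768)] F drive [np.float64(0.04), np.float64(-0.28), np.float64(0.31)] op -0.0
tool units [ 0.     2.31  -1.505]
t 16.9 out 59.7 y -0.1 z 103.1 finger dir (x,y,z drive) [np.float64(0.641), np.float64(0.001), np.float64(-0.768)] F drive [np.float64(0.04), np.float64(-0.28), np.float64(0.31)] op -0.0
tool units [ 2.000e-03  2.826e+00 -1.979e+00]
```

>>> step_arm --pt "0 0 0 0 0.4 -0.27 0" --pt "0 0 0 0 0.5 -0.33 0" --pt "0 0 0 0 0.5 -0.33 0" --pt "0 0 0 0 0.4 -0.27 0" --pt "0 0 0 0 0.18 -0.12 0" --pt "0 0 0 0 0 0 0" --pt "0 0 0 0 0 0 0"

```text
time_s: 17.6
eef_pos: [0.4591, -0.1002, 0.1283]
eef_rot: [0.688, -0.322, 0.275, -0.589]
wrist_force: [0.4, -0.1, -0.3]
opening: -0.001
```

```bash
python3 -c "
from h import *
plan2(52,12); print(ctrl.get_obs()['q'].round(2))
plan2(52,-8)
im,d=ctrl.camera('side'); cv2.imwrite('pics/s14.png',cv2.resize(im[140:230,280:380],None,fx=6,fy=6,interpolation=cv2.INTER_CUBIC))"
```

```text
t 17.6 out 52.3 y -0.2 z 31.8 finger dir (x,y,z drive) [np.float64(0.641), np.float64(0.001), np.float64(-0.767)] F drive [np.float64(0.41), np.float64(-0.12), np.float64(-0.34)] op -0.0
tool units [-0.006  0.514 -0.415]
[-0.89 -0.25  2.43  0.9   0.79 -0.08]
t 17.6 out 52.3 y -0.2 z 31.8 finger dir (x,y,z drive) [np.float64(0.641), np.float64(0.001), np.float64(-0.767)] F drive [np.float64(0.41), np.float64(-0.12), np.float64(-0.34)] op -0.0
tool units [-0.006  1.025 -0.843]
```

View pics/s14.png

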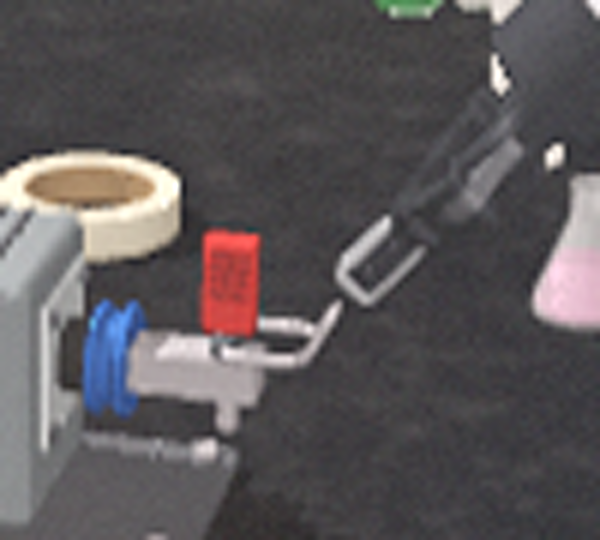

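>>> step_arm --pt "0 0 0 0 0.13 -0.11 0" --pt "0 0 0 0 0.13 -0.1 0" --pt "0 0 0 0 0.13 -0.1 0" --pt "0 0 0 0 0.13 -0.11 0" --pt "0 0 0 0 0 0 0"

```text
time_s: 18.15
eef_pos: [0.4583, -0.0997, 0.1066]
eef_rot: [0.688, -0.322, 0.276, -0.589]
wrist_force: [-2.5, -0.5, 0.5]
opening: -0.0
```

```bash
python3 -c "
from h import *
plan2(52,-8); print(ctrl.get_obs()['q'].round(2))
im,d=ctrl.camera('side'); cv2.imwrite('pics/s15.png',cv2.resize(im[140:230,280:380],None,fx=6,fy=6,interpolation=cv2.INTER_CUBIC))"
```

```text
t 18.15 out 53.1 y 0.4 z 10.1 finger dir (x,y,z drive) [np.float64(0.641), np.float64(0.001), np.float64(-0.768)] F drive [np.float64(-2.55), np.float64(-0.09), np.float64(0.54)] op -0.0
tool units [ 0.014  0.486 -0.357]
[-0.89 -0.18  2.44  0.96  0.75 -0.16]
```

View pics/s15.png

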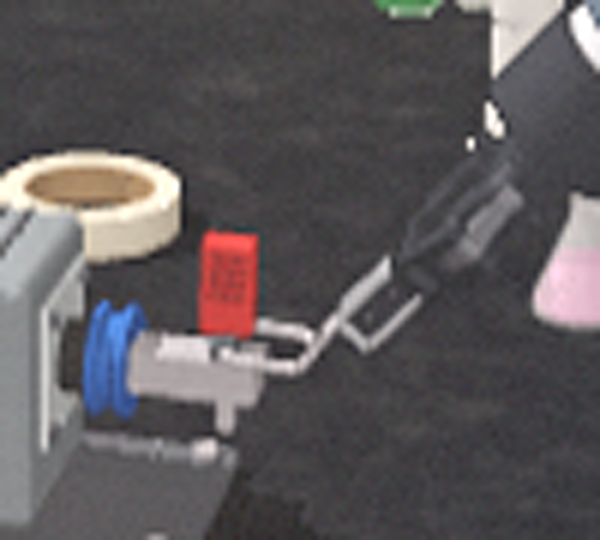

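>>> step_arm --pt "0 0 0 0 -0.3 0 0" --pt "0 0 0 0 -0.4 0 0" --pt "0 0 0 0 -0.4 0 0" --pt "-0.89 0 0 0 0 0 0" --pt "-0.89 0 0 0 0 0 0" --pt "-0.89 0 0 0 0 0 0" --pt "-0.89 0 0 0 0 0 0" --pt "-0.89 0 0 0 0 0 0" --pt "-0.89 0 0 0 0 0 0" --pt "0 0 0 0 0 0 0"

```text
time_s: 19.2
eef_pos: [0.4399, -0.1033, 0.1337]
eef_rot: [0.573, -0.5, 0.426, -0.49]
wrist_force: [0.8, -0.6, -0.2]
opening: -0.002
```

```bash
python3 -c "
from h import *
plan2(46,40); print(ctrl.get_obs()['q'].round(2))
im,d=ctrl.camera('side'); cv2.imwrite('pics/s16.png',cv2.resize(im[140:230,280:380],None,fx=6,fy=6,interpolation=cv2.INTER_CUBIC)); X=cloud('side',d)
for v in range(186,202):
  print(v,[tuple(((np.array([(X[v,u]-A)@ex,(X[v,u]-A)@ey,X[v,u,2]-.0965])*1000).round().astype(int)).tolist()) for u in range(328,340)  if im[v,u].mean()>125])
"
```

```text
t 19.2 out 71.8 y -0.3 z 37.2 finger dir (x,y,z drive) [np.float64(0.137), np.float64(-0.001), np.float64(-0.991)] F drive [np.float64(0.72), np.float64(-0.69), np.float64(-0.22)] op -0.0
tool units [-0.008  0.026  0.866]
[-0.56 -0.07  2.09  0.1   1.02  0.8 ]
186 []
187 []
188 []
189 []
190 []
191 []
192 [(-45, -8, 11), (-49, 1, 15)]
193 [(-3, -249, -97), (-48, 11, 16), (-50, 8, 15)]
194 [(-24, -19, -2), (-27, -16, -1), (-30, -17, -1), (-45, 9, 12), (-48, 7, 11)]
195 [(-26, -11, -2), (-28, -14, -3), (-30, -15, -3), (-34, -9, 0), (-36, -16, -2), (-43, 9, 9), (-45, 8, 9), (-8, -240, -100)]
196 [(8, -223, -98), (4, -221, -97), (-33, -15, -5), (-39, 0, 2), (-43, 9, 6), (-45, 4, 4)]
197 [(-36, 3, -1), (-40, 10, 3), (-41, 0, -1)]
198 [(-37, 8, -1), (-40, 5, -2)]
199 [(3, -196, -96), (-36, 12, -3), (-38, 13, -2), (-5, -207, -100)]
200 [(-32, 20, -3), (-34, 18, -3), (-36, 13, -5), (-38, 10, -6)]
201 [(-32, 20, -6), (-34, 18, -6), (-2, -184, -97)]
```

View pics/s16.png

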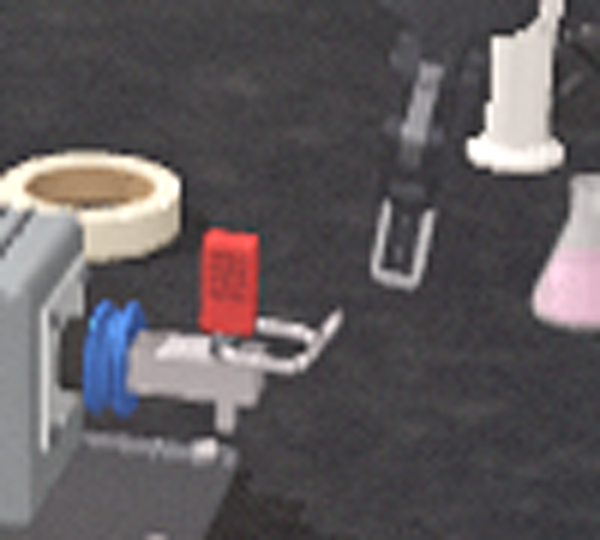

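```bash
python3 -c "
from h import *
im=cv2.imread('pics/s16.png')
o=ctrl.get_obs(); w,a,b,c=o['eef_rot']; M=Ro.from_quat([a,b,c,w]).as_matrix(); p=o['eef_pos']
def dot(X,col):
    u=(w2pix('side',X)-[280,140]+.5)*6; cv2.circle(im,tuple(int(q) for q in u),3,col,-1)
dot(p,(0,255,0))
for k in (-1,1):
    dot(p+M[:,2]*k*.011,(0,255,255)); dot(p+M[:,2]*k*.011+ey*.0145,(255,255,0))
def D(out,z,y=0): return A-ex*out/1000+ez*z/1000+ey*y/1000
dot(D(0,0),(255,0,255)); dot(D(0,49.5),(255,0,255))
for f in (.2,.3,.41,.5): dot(D(53*np.cos(f),53*np.sin(f)),(0,165,255))
dot(D(0,49.5,6),(255,0,0));dot(D(12,49.5,6),(255,0,0));dot(D(-12,49.5,6),(255,0,0));dot(D(14,-6.5,12),(255,0,0));dot(D(14,-26.5,12),(255,0,0))
cv2.imwrite('pics/s17.png',im)"
```

```text
(no output)
```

View pics/s17.png

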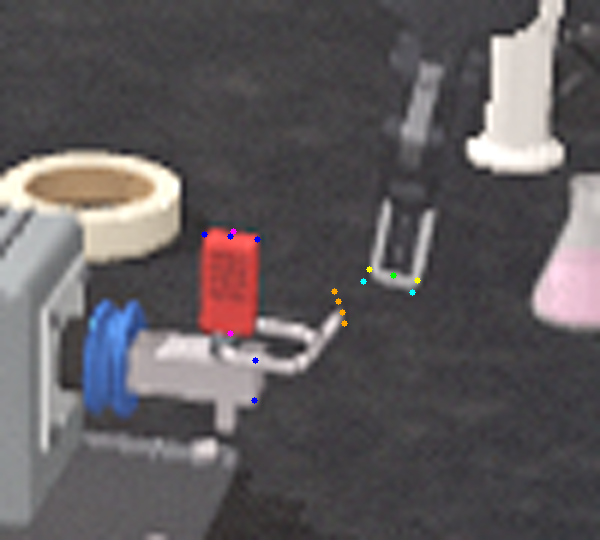

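>>> step_arm --pt "0 0 0 0 0 0.35 0" --pt "0 0 0 0 0.23 0.35 0" --pt "0 0 0 0 0.24 0 0" --pt "0 0 0 0 0 0 0" --pt "0 0 0 0 0.14 -0.02 0" --pt "0 0 0 0 0.14 -0.02 0" --pt "0 0 0 0 0.14 -0.02 0" --pt "0 0 0 0 0 0 0"

```text
time_s: 20.05
eef_pos: [0.4597, -0.0996, 0.1084]
eef_rot: [0.573, -0.499, 0.428, -0.49]
wrist_force: [-0.6, 0.5, 0.2]
opening: 0.002
```

```bash
cat >> h.py <<'E'
def shot(name):
    im,d=ctrl.camera('side'); im=cv2.resize(im[140:230,280:380],None,fx=6,fy=6,interpolation=cv2.INTER_CUBIC)
    o=ctrl.get_obs(); p=o['eef_pos']
    def D(out,z,y=0): return A-ex*out/1000+ez*z/1000+ey*y/1000
    def dot(X,col):
        u=(w2pix('side',X)-[280,140]+.5)*6; cv2.circle(im,tuple(int(q) for q in u),2,col,-1)
    dot(p,(0,255,0))
    for f in (.4,.2,0,-.2,-.4,-.6,-.8,-.99): dot(D(53*np.cos(f),53*np.sin(f)),(0,165,255))
    cv2.imwrite('pics/%s.png'%name,im)
E
python3 -c "
from h import *
plan2(51,-8); print(ctrl.get_obs()['q'].round(2)); shot('s18')"
```

```text
t 20.05 out 51.7 y 0.3 z 11.9 finger dir (x,y,z drive) [np.float64(0.136), np.float64(0.001), np.float64(-0.991)] F drive [np.float64(-0.57), np.float64(0.56), np.float64(0.23)] op 0.0
tool units [ 0.01   0.66  -0.068]
[-0.53  0.02  2.07  0.11  0.95  0.83]
```

View pics/s18.png

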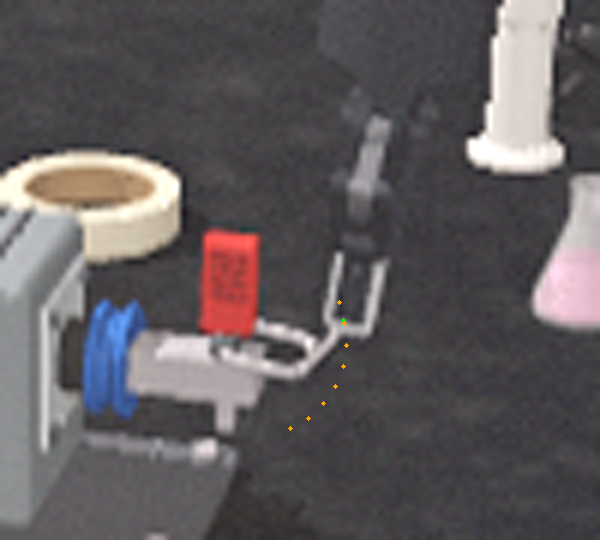

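>>> step_arm --pt "0 0 0 0 -0.1 0 0" --pt "0 0 0 0 0 0.2 0" --pt "0 0 0 0 0.1 0 0" --pt "0 0 0 0 0.13 -0.02 0" --pt "0 0 0 0 0.13 -0.02 0" --pt "0 0 0 0 0.13 -0.02 0" --pt "0 0 0 0 0 0 0"

```text
time_s: 20.8
eef_pos: [0.4654, -0.0986, 0.0972]
eef_rot: [0.573, -0.499, 0.428, -0.49]
wrist_force: [0.5, 0.6, 1.0]
opening: 0.0
```

```bash
python3 -c "
from h import *
plan2(46,-8); print(ctrl.get_obs()['q'].round(2)); shot('s19')"
```

```text
t 20.8 out 45.9 y 0.4 z 0.7 finger dir (x,y,z drive) [np.float64(0.136), np.float64(0.001), np.float64(-0.991)] F drive [np.float64(0.6), np.float64(0.52), np.float64(1.02)] op 0.0
tool units [ 0.015  0.286 -0.044]
[-0.52  0.05  2.06  0.11  0.93  0.84]
```

View pics/s19.png

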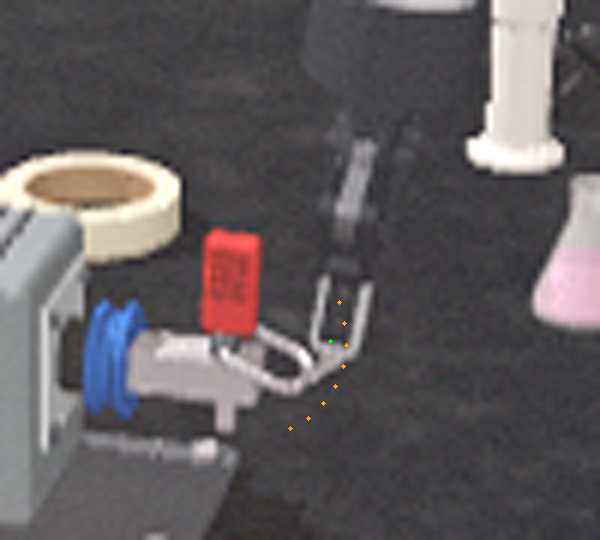

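>>> step_arm --pt "0.5 0 0 0 0.1 -0.04 0" --pt "0.5 0 0 0 0.1 -0.04 0" --pt "0.5 0 0 0 0.1 -0.05 0" --pt "0.5 0 0 0 0.1 -0.05 0" --pt "0 0 0 0 0 0 0"

```text
time_s: 21.35
eef_pos: [0.462, -0.0989, 0.0843]
eef_rot: [0.621, -0.436, 0.375, -0.532]
wrist_force: [-0.1, 0.3, 0.6]
opening: -0.004
```

```bash
python3 -c "
from h import *
plan2(46,-20); print(ctrl.get_obs()['q'].round(2)); shot('s20')"
```

```text
t 21.35 out 49.3 y 0.6 z -12.2 finger dir (x,y,z drive) [np.float64(0.339), np.float64(0.001), np.float64(-0.941)] F drive [np.float64(-0.04), np.float64(0.3), np.float64(0.6)] op -0.0
tool units [0.02  0.283 0.014]
[-0.64 -0.04  2.22  0.37  0.74  0.54]
```

View pics/s20.png

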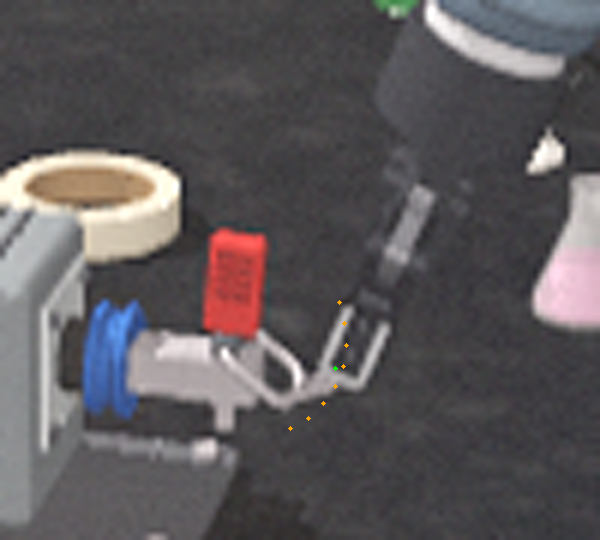

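>>> step_arm --pt "0.4 0 0 0 0.1 0.01 0" --pt "0.4 0 0 0 0.1 0.01 0" --pt "0.4 0 0 0 0.1 0.01 0" --pt "0.4 0 0 0 0.05 0.01 0" --pt "0 0 0 0 0 0 0"

```text
time_s: 21.9
eef_pos: [0.4682, -0.0983, 0.0757]
eef_rot: [0.656, -0.383, 0.329, -0.561]
wrist_force: [-1.0, 0.4, 0.7]
opening: 0.003
```

```bash
python3 -c "
from h import *
plan2(40,-31); print(ctrl.get_obs()['q'].round(2)); shot('s21')"
```

```text
t 21.9 out 43.1 y 0.3 z -20.8 finger dir (x,y,z drive) [np.float64(0.491), np.float64(0.002), np.float64(-0.871)] F drive [np.float64(-0.96), np.float64(0.51), np.float64(0.71)] op 0.0
tool units [ 0.009  0.346 -0.076]
[-0.73 -0.05  2.32  0.69  0.64  0.17]
```

View pics/s21.png

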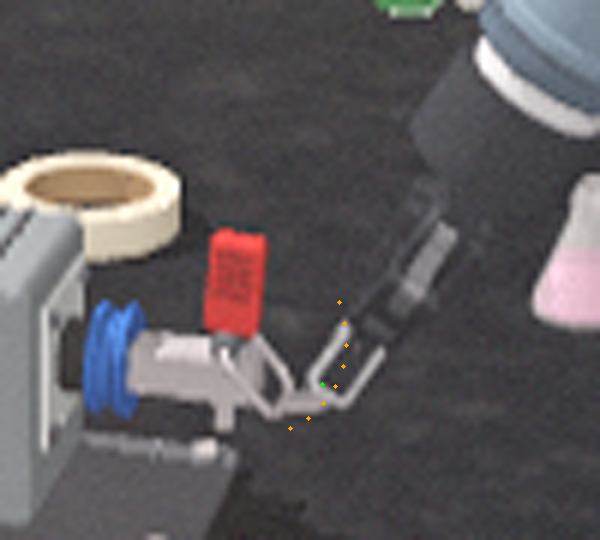

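>>> step_arm --pt "0.2 0 0 0 0.09 0.01 0" --pt "0.2 0 0 0 0.09 0.01 0" --pt "0.2 0 0 0 0.09 0.01 0" --pt "0.2 0 0 0 0.09 0.01 0" --pt "0 0 0 0 0 0 0"

```text
time_s: 22.45
eef_pos: [0.4753, -0.0975, 0.0674]
eef_rot: [0.672, -0.355, 0.304, -0.575]
wrist_force: [-1.0, 0.7, 1.0]
opening: -0.004
```

```bash
python3 -c "
from h import *
plan2(33,-39); print(ctrl.get_obs()['q'].round(2)); shot('s22')"
```

```text
t 22.45 out 35.9 y 0.0 z -29.1 finger dir (x,y,z drive) [np.float64(0.562), np.float64(0.001), np.float64(-0.827)] F drive [np.float64(-0.9), np.float64(0.87), np.float64(1.02)] op -0.0
tool units [ 0.002  0.328 -0.105]
[-0.77 -0.02  2.36  0.9   0.61 -0.06]
```

View pics/s22.png

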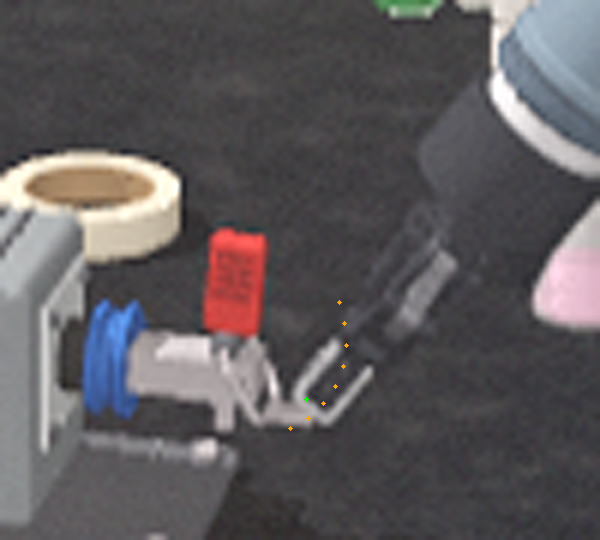

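>>> step_arm --pt "0 0 0 0 0.07 -0.02 0" --pt "0 0 0 0 0.07 -0.02 0" --pt "0 0 0 0 0.07 -0.02 0" --pt "0 0 0 0 0 0 0" --pt "0 0 0 0 0 0 0"

```text
time_s: 23.0
eef_pos: [0.477, -0.0971, 0.0611]
eef_rot: [0.672, -0.355, 0.304, -0.575]
wrist_force: [-0.2, 0.7, 1.0]
opening: -0.003
```

```bash
python3 -c "
from h import *
plan2(30,-42); print(ctrl.get_obs()['q'].round(2)); shot('s23')"
```

```text
t 23.0 out 34.2 y 0.1 z -35.4 finger dir (x,y,z drive) [np.float64(0.563), np.float64(0.001), np.float64(-0.827)] F drive [np.float64(-0.14), np.float64(0.7), np.float64(1.01)] op -0.0
tool units [ 0.004  0.259 -0.009]
[-0.77  0.01  2.36  0.93  0.59 -0.09]
```

View pics/s23.png

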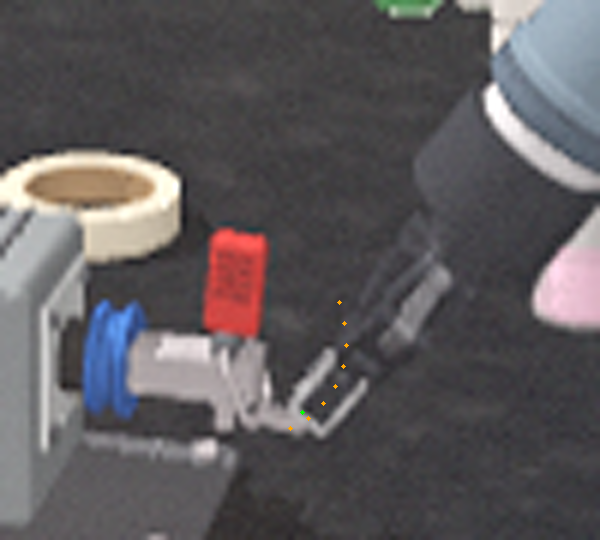

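>>> step_arm --pt "0 0 0 0 0.06 0 0" --pt "0 0 0 0 0.06 0 0" --pt "0 0 0 0 0.05 0 0" --pt "0 0 0 0 0 0 0" --pt "0 0 0 0 0 0 0"

```text
time_s: 23.55
eef_pos: [0.4798, -0.0967, 0.0568]
eef_rot: [0.672, -0.355, 0.304, -0.575]
wrist_force: [-0.2, 0.1, 0.6]
opening: 0.0
```

```bash
python3 -c "
from h import *
plan2(30,-42); shot('s24')"
```

```text
t 23.55 out 31.3 y 0.1 z -39.7 finger dir (x,y,z drive) [np.float64(0.563), np.float64(0.001), np.float64(-0.827)] F drive [np.float64(-0.2), np.float64(0.17), np.float64(0.57)] op 0.0
tool units [ 0.004  0.089 -0.007]
```

View pics/s24.png

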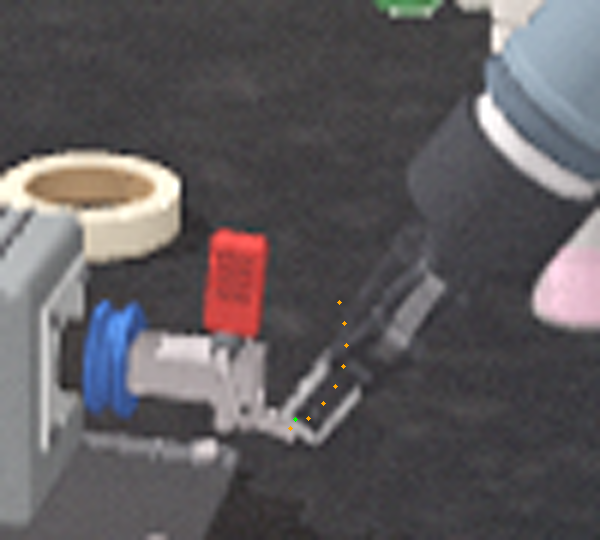

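>>> step_arm --pt "0 0 0 0 0.05 0 0" --pt "0 0 0 0 0.05 0 0" --pt "0 0 0 0 0 0 0" --pt "0 0 0 0 0 0 0"

```text
time_s: 24.0
eef_pos: [0.4815, -0.0965, 0.0544]
eef_rot: [0.672, -0.355, 0.304, -0.575]
wrist_force: [-0.7, -0.2, 1.3]
opening: -0.002
```

```bash
python3 -c "
from h import *
plan2(30,-42); shot('s25')"
```

```text
t 24.0 out 29.6 y 0.1 z -42.1 finger dir (x,y,z drive) [np.float64(0.563), np.float64(0.001), np.float64(-0.827)] F drive [np.float64(-0.69), np.float64(-0.06), np.float64(1.28)] op -0.0
tool units [ 0.002 -0.01  -0.01 ]
```

View pics/s25.png

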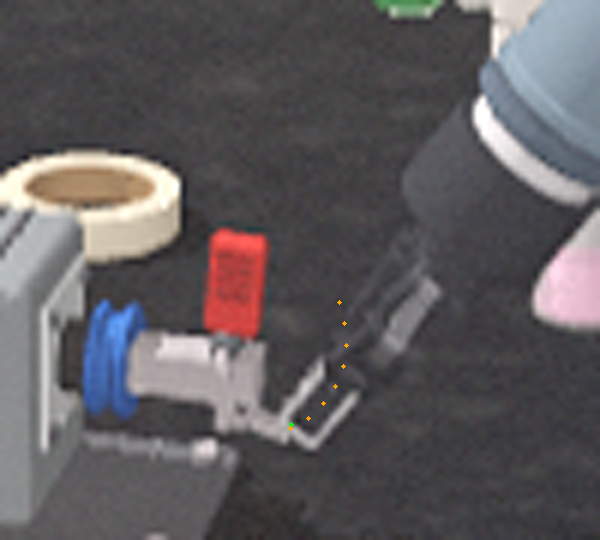

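>>> step_arm --pt "0 0 0 0 0.05 0 0" --pt "0 0 0 0 0.04 0 0" --pt "0 0 0 0 0 0 0" --pt "0 0 0 0 0 0 0"

```text
time_s: 24.45
eef_pos: [0.483, -0.0962, 0.0522]
eef_rot: [0.672, -0.355, 0.304, -0.575]
wrist_force: [0.6, -0.1, 0.5]
opening: 0.002
```

```bash
python3 -c "
from h import *
plan2(28,-45); shot('s26')"
```

```text
t 24.45 out 28.1 y 0.1 z -44.3 finger dir (x,y,z drive) [np.float64(0.563), np.float64(0.001), np.float64(-0.827)] F drive [np.float64(0.61), np.float64(-0.23), np.float64(0.49)] op 0.0
tool units [ 0.004  0.02  -0.009]
```

View pics/s26.png

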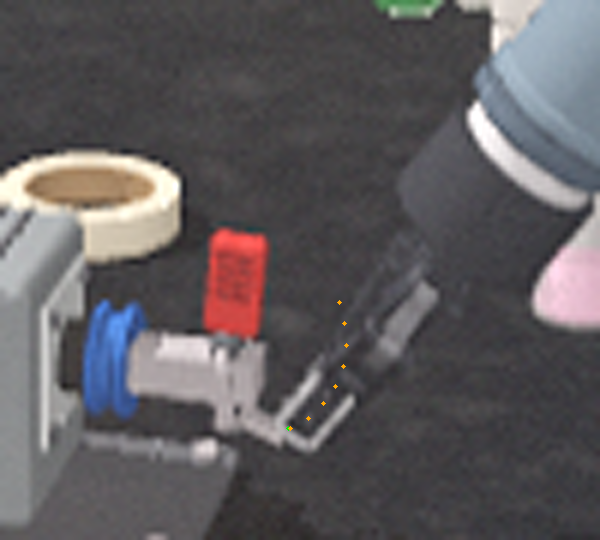

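>>> step_arm --pt "0 0 0 0 0.04 0 0" --pt "0 0 0 0 0.04 0 0" --pt "0 0 0 0 0 0 0" --pt "0 0 0 0 0 0 0"

```text
time_s: 24.9
eef_pos: [0.4844, -0.096, 0.0503]
eef_rot: [0.672, -0.355, 0.304, -0.575]
wrist_force: [0.5, -0.6, 2.0]
opening: 0.001
```

```bash
python3 -c "
from h import *
plan2(28,-45); shot('s27')"
```

```text
t 24.9 out 26.7 y 0.0 z -46.2 finger dir (x,y,z drive) [np.float64(0.563), np.float64(0.001), np.float64(-0.826)] F drive [np.float64(0.36), np.float64(-0.67), np.float64(1.99)] op 0.0
tool units [ 0.001 -0.059 -0.013]
```

View pics/s27.png

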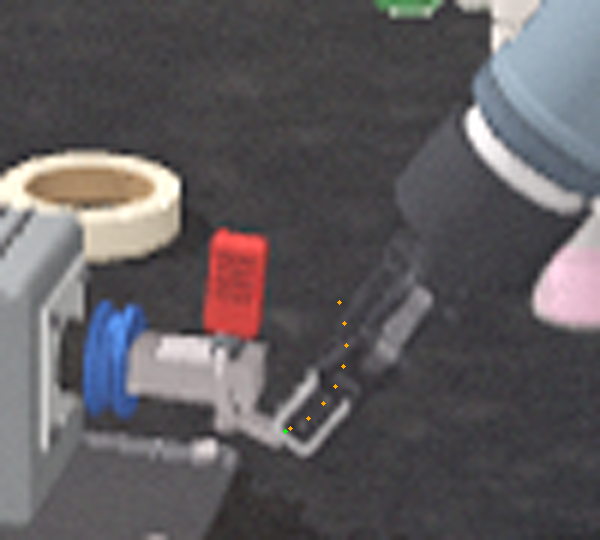

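>>> step_arm --pt "0 0 0 0 0.03 0 0" --pt "0 0 0 0 0.03 0 0" --pt "0 0 0 0 0 0 0" --pt "0 0 0 0 0 0 0"

```text
time_s: 25.35
eef_pos: [0.4853, -0.096, 0.0487]
eef_rot: [0.671, -0.355, 0.304, -0.575]
wrist_force: [-3.0, -0.1, 3.6]
opening: -0.0
```

```bash
python3 -c "
from h import *
plan2(28,-45); shot('s28'); plan2(28,-45)"
```

```text
t 25.35 out 25.8 y -0.0 z -47.8 finger dir (x,y,z drive) [np.float64(0.563), np.float64(0.0), np.float64(-0.827)] F drive [np.float64(-3.03), np.float64(0.37), np.float64(3.57)] op -0.0
tool units [-0.    -0.118 -0.009]
t 25.4 out 25.8 y -0.0 z -47.7 finger dir (x,y,z drive) [np.float64(0.563), np.float64(0.0), np.float64(-0.827)] F drive [np.float64(-2.74), np.float64(-1.29), np.float64(4.34)] op -0.0
tool units [-0.001 -0.118 -0.01 ]
```

View pics/s28.png

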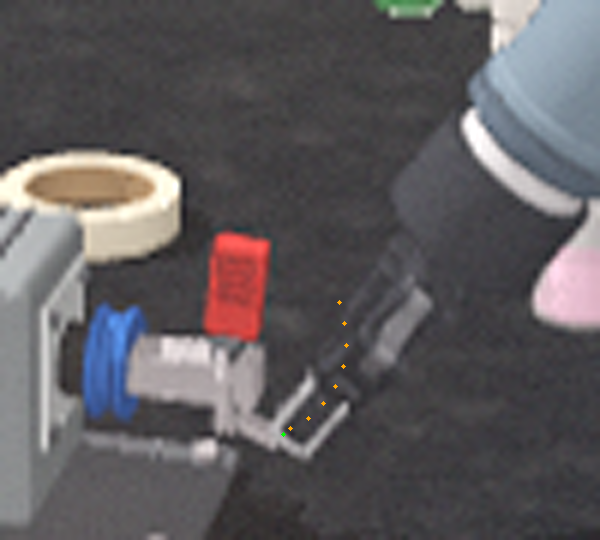

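>>> step_arm --pt "0 0 0 0 0 0 0" --pt "0 0 0 0 -0.1 0 0" --pt "0 0 0 0 -0.4 0 0" --pt "0 0 0 0 -0.7 0 0" --pt "0 0 0 0 -0.9 0 0" --pt "0 0 0 0 -0.9 0 0" --pt "0 0 0 0 -0.5 0 0" --pt "0 0 0 0 0 0 0"

```text
time_s: 26.2
eef_pos: [0.4271, -0.106, 0.1371]
eef_rot: [0.671, -0.355, 0.303, -0.576]
wrist_force: [-0.4, -0.3, -0.3]
opening: -0.001
```

```bash
python3 -c "
from h import *
plan2(28,-45); print(ctrl.get_obs()['q'].round(2))
im,d=ctrl.camera('side'); np.save('side29.npy',d); cv2.imwrite('pics/side29.png',im); x0,y0=290,165
cv2.imwrite('pics/s29.png',cv2.resize(im[y0:y0+55,x0:x0+55],None,fx=11,fy=11,interpolation=cv2.INTER_CUBIC))
im,d=ctrl.camera('top'); cv2.imwrite('pics/t29.png',cv2.resize(im[190:260,255:335],None,fx=8,fy=8,interpolation=cv2.INTER_CUBIC))
"
```

```text
t 26.2 out 84.9 y -1.0 z 40.6 finger dir (x,y,z drive) [np.float64(0.564), np.float64(-0.003), np.float64(-0.826)] F drive [np.float64(-0.45), np.float64(-0.28), np.float64(-0.26)] op -0.0
tool units [-0.042  3.425 -0.043]
[-0.92 -0.36  2.43  0.7   0.88  0.09]
```

View pics/s29.png

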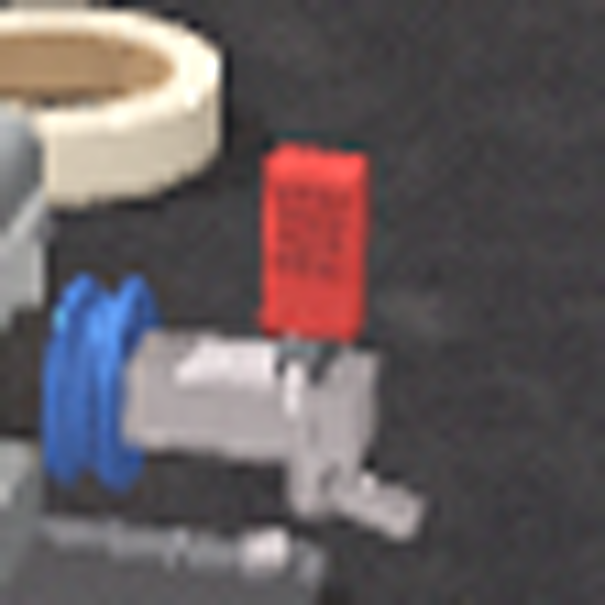

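View pics/t29.png

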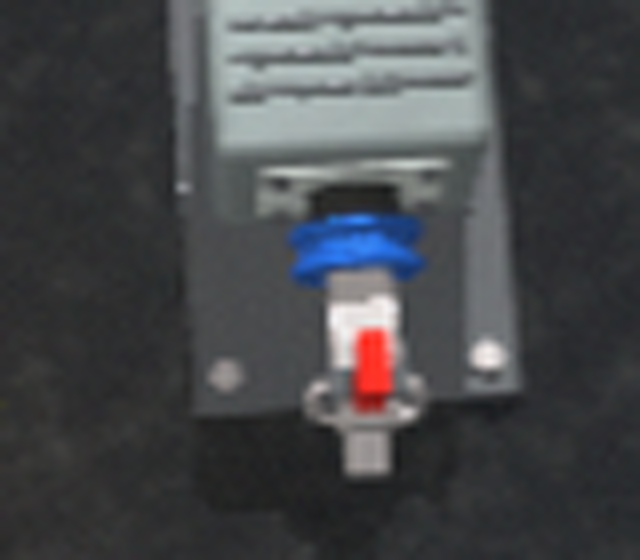

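```bash
python3 -c "
from h import *
im=cv2.imread('pics/side29.png'); d=np.load('side29.npy'); X=cloud('side',d)
x0,y0,s=300,180,14
big=cv2.resize(im[y0:y0+42,x0:x0+42],None,fx=s,fy=s,interpolation=cv2.INTER_CUBIC)
def D(out,z,y=0): return A-ex*out/1000+ez*z/1000+ey*y/1000
def dot(P,c):
    u=(w2pix('side',P)-[x0,y0]+.5)*s; cv2.circle(big,tuple(int(q) for q in u),3,c,-1)
for th,c in ((0,(0,255,0)),(.15,(0,0,255)),(.3,(255,0,0))):
    f=th-.99
    for y in (-8,8): dot(D(53*np.cos(f),53*np.sin(f),y),c)
    a=th-1.4; dot(D(38*np.cos(a),38*np.sin(a)),c)
cv2.imwrite('pics/s30.png',big)
for v in range(206,216): print(v,[tuple((np.array([-(X[v,u]-A)@ex,(X[v,u]-A)@ey,X[v,u,2]-.0965])*1000).round().astype(int).tolist()) for u in range(318,331) if im[v,u].mean()>110])
"
```

```text
206 [(6, 23, -22), (7, 15, -26), (8, 7, -29), (12, 14, -25), (15, 14, -25)]
207 [(5, 20, -26), (4, 2, -35), (6, -4, -37), (8, -9, -39), (10, -10, -39)]
208 [(6, 24, -27), (4, -1, -39), (8, 7, -35), (9, 0, -38), (11, -5, -40), (15, 0, -37)]
209 [(5, 18, -33), (8, 21, -31), (9, 11, -36), (10, 3, -39), (13, 3, -39), (16, 2, -39), (19, 4, -38), (20, -6, -42), (23, -1, -39)]
210 [(6, 23, -34), (8, 20, -35), (9, 13, -38), (11, 7, -40), (13, 4, -42), (17, 9, -39), (19, 3, -42), (22, 6, -40), (23, -1, -43), (26, -2, -43)]
211 [(-18, -101, -96), (-16, -103, -97), (-14, -108, -99), (-11, -113, -101), (14, 5, -44), (17, 11, -41), (19, 4, -44), (23, 11, -40), (25, 4, -43), (26, 0, -45)]
212 [(-3, -98, -97), (20, 11, -44), (23, 12, -43), (25, 5, -46), (28, 9, -43)]
213 [(4, -96, -98), (7, -93, -96), (10, -97, -98)]
214 []
215 [(-10, -59, -89)]
```

View pics/s30.png

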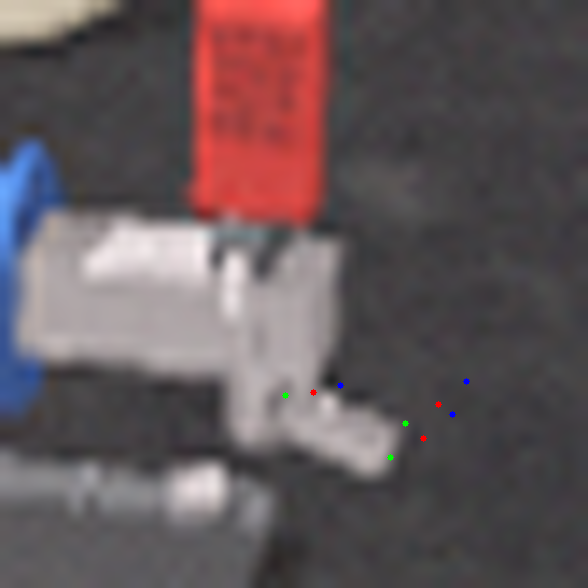

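```bash
python3 -c "
from h import *
print(ctrl.hand_in()); print(ctrl.get_obs()['time_s'])"
```

```text
the job is handed in; nothing more can be done
None
the job is handed in; nothing more can be done
```

The linchpin is fully home in the shaft's cross hole and its ring is shut under the free end. I handed the job in at about 26 s of the 72 s allowed; the hand-in gives no verdict.

- **Insertion:** I took the red-handled pin from the block and found the hole in both cameras. It went in almost freely. A small side torque on entry went away after a 0.6 mm sideways correction, and the head seated with about 3 N. Before I touched the ring, the side camera showed the pin home with the ring open on the free-end side.
- **Ring:** My first push on the tab, with the gripper tilted 40°, slid off the tab's end at about 2.5 N. I backed off and pushed again with the fingers nearly upright, then tilted progressively along the arc. The ring reached its stop at about 5 N.
- **Last checks:** In the final side picture the tab's end is about where it should be for a fully shut ring, and clearly past where it would be at 0.15 rad. The handle top is at the same height as when the pin was seated. The handle leaned about 3–4° while I pushed and looks nearly upright now.
- **Disagreement:** The shaft's end showed about 4 mm farther out in the side picture than my model predicted. I did not resolve this, but the ring passed the end freely.
- **Not measured:** I did not re-measure the beaker, flask and wash bottle at the end. The arm stayed well away from all three.

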